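Cover and lock the show pair

ROBOT

A 6-joint arm with a two-finger parallel gripper is mounted at the origin on a cart in front of the work surface, level with it; the furniture and walls round the work are solid. World frame = base frame: x ahead of the robot, y to its left, z up, the work surface at z = 0. Lengths are in m, angles in degrees, forces in N, time in s.
With the tool pointing down it reaches from about 0.375 to 0.9 m from the base axis. Payload 3.1 kg.
Tool frame: the origin (TCP) lies on the centre line of the jaws, within the pads' length; the fingertips stand 8 mm ahead of it and the grasp point (between the pads) lies 11 mm behind it; z points along the fingers, y is the line along which they close (so a half turn about z gives the same grasp; the last joint's range is limited). The gripper opens to 87 mm and grips with 3 to 60 N. Pads are 19 mm wide; open, the fingers measure 117 mm over their backs; the gripper's body (75 mm by 190 mm) begins 51 mm behind the grasp point.
Start: joints at [-85.972, 30.224, 82.088, -0, 67.689, -10.227], TCP at [0.154, -0.606, 0.231] pointing down, gripper open.
Joint ranges: [-176.69, 176.69], [-43.24, 126.21], [12.49, 139.97], [-82, 262], [0, 151.66], [-163.58, 163.58]. Speed limits (degrees/s): [159.86, 159.86, 180, 180, 180, 180].

INTERFACE

Orientations are given as a 3x3 rotation matrix whose columns are the frame's x, y, z axes.
In Python, from rig import * gives the robot as it stands.
- The arm moves only by the tool step_arm, never from a script. Its argument "targets" is a list of rows, each a list of 5 numbers: the opening, from -1 (shut) to 1 (fully open), then the shift along the world's x, y, z normalised to -1 to 1, where 1 is 0.25 m, then the turn about the world's z normalised to -1 to 1, where 1 is 180 degrees. In form: [[fingers, x, y, z, turn], ...]. A call has 1 to 20 rows; each row is the pose to reach, as a shift and turn from the pose commanded when the call began, turning the shorter way round; what a row does not reach only later rows make up. A row lasts 1/10 s, in which the tool goes at most 50 mm and 8.59 degrees, less where a joint would pass 70% of its speed; a pose out of reach is approached as far as the arm can. A call with a number of a shift or a turn outside -1 to 1 is refused whole. A call with a gripper value outside its range is refused whole. The fingers move at their own pace and stop on an object; the grip force is fixed at half the most. Time passes only in rows, so rows that repeat a pose let the fingers close. It gives the time, the measured TCP pose, the force, the opening and the grip force at its end, in the units of the state.
- read_state(): the state, without advancing time (a new reading comes with each control period).
- capture(name): name is "side" or "top"; returns a dict with "color" (384x512x3 uint8, red, green, blue), "mtx" (3x3 intrinsics, pixels), "pose" (4x4, takes a point from camera to world coordinates). Camera axes: x right, y down, z forward; pixel columns grow to the right and rows downward; lengths in m; the calibration is good to about 2 mm. A picture is of the moment at which its call begins. There is no depth.
- hand_in(): hands the job in; it is judged then, once.
The state is a dict: "time_s": time; "joint_positions": joint angles; "qvel": joint speeds; "tau": joint torques, N m; "position": TCP position; "tcp_rot": TCP orientation; "force": force on the tool from outside, world axes, zero at the start; "moment": the same for the moment, N m; "opening": opening from 0.0 (shut) to 1.0 (fully open); "grasp_force": force on a finger pad.
Only numpy, scipy, OpenCV 4.12 (cv2) and the standard library are available. Lean on these libraries where they do the work, as an engineer would, in place of code of your own. Each camera call takes 0.05 s, during which the arm holds its last target. There are 200 camera calls.

TASK

The glazed display cover travels upside down in its crate. Take it out, turn it over and stand it mouth down on the display plinth with the show card inside it, slid along until its foot is fully in under the fixed brass keeper; then push the slide bolt fully home over its other foot. Be gentle: leave the card standing where it is, and do not disturb the card reader, the stamp, the scissors or the ink pad.

Things in the scene. Friction and masses are not known exactly. Their poses are not given: they have to be found in the camera images.
- cover: display cover, a box open at one end like a square cup: dark wood frame, clear panes, outside 66 (x) x 90 (y) x 82 mm (z), walls 3 mm, closed end 6 mm, about 0.16 kg. Origin: centre of the closed end's outside; z points to the mouth (up as packed, down when in place). Grasp across the smooth x faces (66 mm). On the table it can lie on a y face without rolling (mouth 5 degrees up)
- cover_mouth (a point): centre of the cover's mouth, 82 mm from its origin along z. At the mouth each y face carries a brass foot, a lug 50 mm long (x), 8 mm high, flush with the mouth, standing out 7 mm: 104 mm over both feet
- crate: fixed wooden crate 40 mm high, walls 7 mm, floor 4 mm. Origin on the table under the centre of the nest, 76 (x) x 100 (y) mm inside, where the cover stands closed end down so that its upper 46 mm stand out. At +x behind the nest a bay with a tape roll. Extends -46 to +112 mm in x, +-58 mm in y. The table between crate and plinth (x 0.42 to 0.56) is free
- plinth: fixed display plinth, a wooden board 16 mm thick, 100 mm in its x, -153 to +69 mm in its y. Origin on the table under the cover's final place. Two guide strips 6 mm high, inner faces at x = +-36 mm, y -38 to +32 mm: the cover stands between them (3 mm play each side), its x, y faces square to the plinth's x, y, either way round. Brass keeper at +y, slide bolt at -y
- seat (a point): point on the top of the plinth board, 16 mm above the plinth's origin: where cover_mouth is to be
- keeper (a point): the fixed brass keeper: middle of its stop face (plinth y = +52 mm) at board level; it faces -y. Its lip overhangs 5.5 mm from the stop towards the cover, underside 11 mm and top 15 mm above the board. Set the cover down 6 to 12 mm short of its place (towards plinth -y), then slide it to +y, foot under the lip, until it meets the stop
- bolt_knob (a point): centre of the bolt's brass knob, 12 (plinth x) x 20 (plinth y) x 24 mm high, its top 53 mm above the board; it moves with the bolt along the plinth's y
- bolt (a joint): slide bolt, m: 0 to 0.008 at the start (drawn back), 0.0355 fully home against its stop, where its tongue lies 4.5 mm over the cover's foot; grows as the knob moves to plinth +y. Friction 1.5 N, stays where left. Drawn back (0) its tip is at plinth y = -83 mm; its housing spans y -149 to -79 mm, 21 mm high above the board
- show_card: loose earring card on an easel, 31 deep x 46 wide x 65 mm high, 0.02 kg, standing on the plinth at about 4 mm to -y of the seat; origin in the centre of its underside, z up. It is light and is knocked over easily
- card_reader: bystander: black card reader 115 x 66 x 22 mm, lying behind the work; origin in its underside
- rubber_stamp: bystander: wooden hand stamp 32 x 48 x 67 mm; origin in its underside
- scissors: bystander: small scissors 145 mm long, 8 mm high, lying at the front left
- ink_pad: bystander: flat blue ink pad tin 57 x 87 x 17 mm, lying at the left; beyond it, at the table's front left corner (x 0.33 to 0.39, y 0.56 to 0.62), stands a tall wooden post
Mind the look-alikes: they are no part of the job. Several things look just like the cover: the one meant starts nearest to the robot's base.

How it is judged:
By the outcome, as a careful person would: the job done as asked, in the order asked, and still so for the second after the job is handed in, with the robot touching nothing.
It also fails if it takes over 64 s, if anything falls off the work surface, if the arm or the gripper's body presses on something with over 40 N, if the wrist force passes 120 N, or if a joint passes its speed limit or range.

## Working session

There is one attempt and no reset: what is moved stays moved. The work goes in short steps, Python scripts to look and compute and a tool call to move; the robot and the scene stay as the last step left them, time stands still between calls to the robot, and variables do not carry over. Pictures are saved under pics/ and viewed, at most 10 in all, crops included, and the job is handed in when it is done.

Besides the shell and the picture viewer there is one more tool, called after "Call:" as name([rows], argument=value, ...), one row to a line, values as JSON. step_arm: Moves the arm, as the interface text tells. Scaled input: -1 to 1 covers 0.25 m each way for a shift and 180 degrees each way for a turn. Its arguments: {"type":"object","properties":{"targets":{"type":"array","items":{"type":"array","items":{"type":"number"}}}},"required":["targets"]}

```bash
ls; mkdir -p pics
python3 - <<'E'
from rig import *
import cv2,numpy as np
for n in("side","top"):
    c=capture(n); np.savez(f"{n}0.npz",**c); cv2.imwrite(f"pics/{n}0.png",cv2.resize(c["color"][:,:,::-1],(800,600),interpolation=cv2.INTER_CUBIC)); print(n,c["mtx"].round(1).tolist(),c["pose"].round(3).tolist())
s=read_state();print(s)
E
```

```text
pics
side [[490.0, 0.0, 256.7], [0.0, 490.0, 192.0], [0.0, 0.0, 1.0]] [[-0.893, -0.222, 0.39, -0.067], [-0.449, 0.48, -0.754, 1.241], [-0.02, -0.848, -0.529, 0.942], [0.0, 0.0, 0.0, 1.0]]
top [[432.3, 0.0, 257.4], [0.0, 432.3, 190.4], [0.0, 0.0, 1.0]] [[-0.025, -0.986, 0.163, 0.336], [-1.0, 0.025, -0.002, 0.001], [-0.002, -0.163, -0.987, 1.401], [0.0, 0.0, 0.0, 1.0]]
{'time_s': 0.1, 'joint_positions': array([-8.59741944e+01,  3.02739620e+01,  8.21469832e+01, -1.72508806e-03,
        6.76876193e+01, -1.02256753e+01]), 'qvel': array([ 0.00823858, -0.24557567, -0.10845879, -0.0898155 , -0.02668776,
       -0.01657018]), 'tau': array([-2.04059002e-04, -4.40986490e+01, -1.77151000e+01,  6.34423317e-02,
        5.33984858e-02, -4.77818548e-05]), 'position': array([ 0.15385502, -0.6051309 ,  0.22967744]), 'tcp_rot': array([[ 9.69221752e-01,  2.46189298e-01, -1.60811790e-04],
       [ 2.46189157e-01, -9.69219962e-01,  1.88817573e-03],
       [ 3.08986659e-04, -1.86965110e-03, -9.99998204e-01]]), 'force': array([-0.43391707,  0.54408467,  0.02836178]), 'moment': array([-0.0038881 , -0.00788242,  0.00174602]), 'grasp_force': 0.0, 'opening': 0.997817382087777}
```

View pics/top0.png

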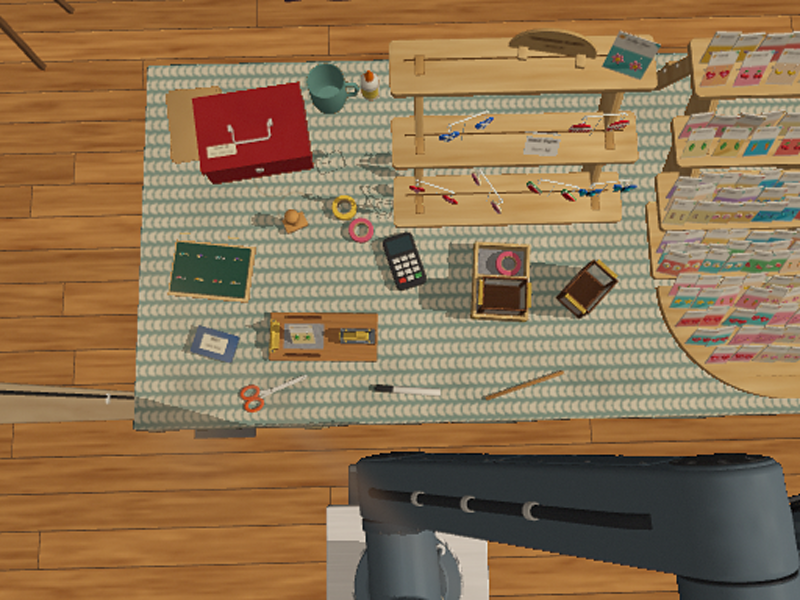

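View pics/side0.png

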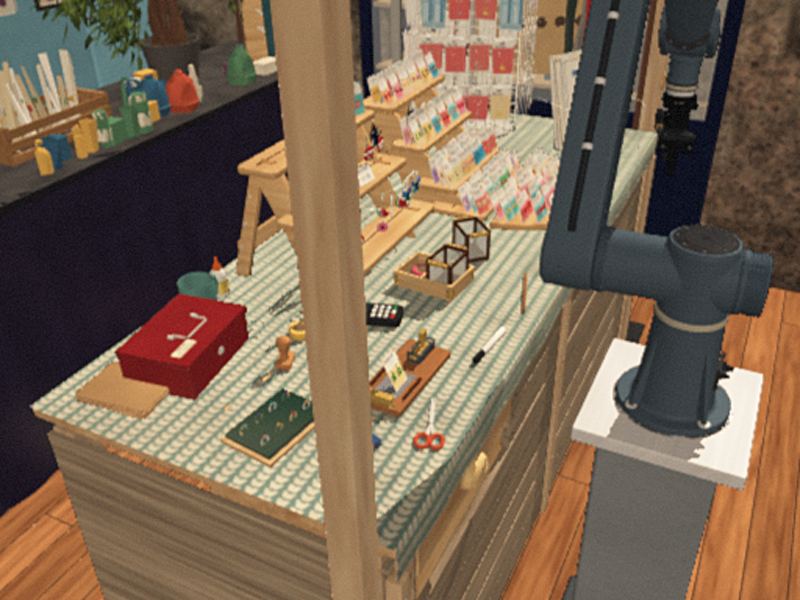

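Top view (800-wide picture): the candidate covers are A at (502,295), mouth up in the crate, and B at (587,288), standing askew on the table. The base is at about (410,560), so A is nearer, and A also matches "packed in its crate". The plinth is at (322,336), with the keeper at its left end (about +y), the card at (302,336) and the bolt at (357,337). The card reader is at (405,262), the ink pad at (215,343) and the scissors at (270,393). I'll confirm with enlarged crops.

```bash
cat > h.py <<'E'
import numpy as np,cv2
def ld(n): return dict(np.load(n+".npz"))
def pix(c,P):
    P=np.atleast_2d(P).astype(float); T=np.linalg.inv(c["pose"]); q=P@T[:3,:3].T+T[:3,3]; q=q@c["mtx"].T; return q[:,:2]/q[:,2:]
def ray(c,uv,z):
    uv=np.atleast_2d(uv).astype(float); d=np.c_[uv,np.ones(len(uv))]@np.linalg.inv(c["mtx"]).T@c["pose"][:3,:3].T; o=c["pose"][:3,3]
    return o+d*((z-o[2])/d[:,2])[:,None]
def crop(c,u,v,w,h,s,name):
    cv2.imwrite(f"pics/{name}.png",cv2.resize(c["color"][v:v+h,u:u+w,::-1],None,fx=s,fy=s,interpolation=cv2.INTER_CUBIC))
E
python3 - <<'E'
from h import *
t=ld("top0");s=ld("side0")
a=cv2.resize(t["color"][150:210,296:400,::-1],None,fx=7.5,fy=5*1.5,interpolation=cv2.INTER_CUBIC)[:, :780]
# stacked: crate crop (u296,v150) 
cv2.imwrite("pics/crate.png",a)
crop(t,165,190,84,48,9,"plinth")
print("A",ray(t,[[502/1.5625,295/1.5625]],.086),"B",ray(t,[[587/1.5625,288/1.5625]],.08))
E
```

```text
A [[ 0.55360068 -0.19834789  0.086     ]] B [[ 0.56441701 -0.36864264  0.08      ]]
```

View pics/crate.png

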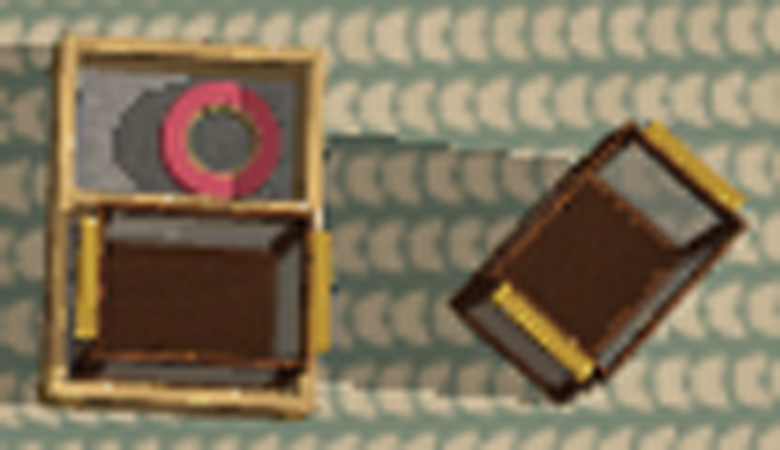

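View pics/plinth.png

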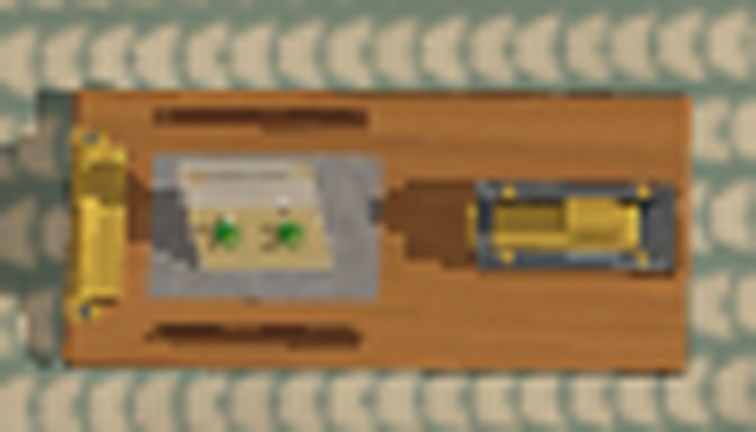

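```bash
cat >> h.py <<'E'
def fit(c,px,off,s,z,model):
    uv=(np.array(px,float)+.5)/s-.5+np.array(off); W=ray(c,uv,z)[:,:2]; M=np.array(model,float)/1000
    a=M-M.mean(0);b=W-W.mean(0); th=np.arctan2((a[:,0]*b[:,1]-a[:,1]*b[:,0]).sum(),(a*b).sum())
    R=np.array([[np.cos(th),-np.sin(th)],[np.sin(th),np.cos(th)]]); o=W.mean(0)-R@M.mean(0)
    print("origin",o.round(4),"yaw",np.degrees(th).round(2),"res mm",((W-(M@R.T+o))*1000).round(1).tolist()); return o,th
E
python3 - <<'E'
from h import *
t=ld("top0")
# +y is left, +x is up in image
fit(t,[(58,37),(327,47),(312,415),(42,403)],(296,150),7.5,.040,[(112,58),(112,-58),(-46,-58),(-46,58)])
fit(t,[(103,210),(308,210),(308,365),(97,360)],(296,150),7.5,.086,[(33,45),(33,-45),(-33,-45),(-33,45)])
fit(t,[(77,218),(330,232),(330,350),(77,337)],(296,150),7.5,.086,[(25,52),(25,-52),(-25,-52),(-25,52)])
fit(t,[(78,92),(690,97),(688,372),(66,367)],(165,190),9,.016,[(50,69),(50,-153),(-50,-153),(-50,69)])
fit(t,[(567,198),(640,198),(640,248),(567,248)],(165,190),9,.069,[(6,10),(6,-10),(-6,-10),(-6,10)])
print(ray(t,[[(103+.5)/9+164.5,220/9+189.5]],.031))
E
```

```text
origin [ 0.5589 -0.2007] yaw -4.7 res mm [[-0.2, -0.7], [1.9, -0.8], [-0.1, 1.6], [-1.6, -0.1]]
origin [ 0.5569 -0.2031] yaw -2.78 res mm [[-2.3, -3.2], [-0.1, 2.0], [1.2, 2.4], [1.1, -1.2]]
origin [ 0.5577 -0.2029] yaw -4.23 res mm [[0.2, 0.8], [-0.6, 0.5], [0.1, -0.5], [0.4, -0.8]]
origin [0.4896 0.2053] yaw -1.89 res mm [[-0.6, -0.8], [-0.7, 1.0], [0.6, 0.3], [0.6, -0.5]]
origin [0.4833 0.0804] yaw -1.27 res mm [[2.7, 2.6], [2.5, -2.6], [-2.7, -2.5], [-2.5, 2.5]]
[[0.49322269 0.25970802 0.031     ]]
```

Call:
step_arm([
  [1, 0.3, 0.5, 0, 0.1],
  [1, 0.3, 0.5, 0, 0.1],
  [1, 0.5, 0.8, 0, 0.2],
  [1, 0.5, 0.8, 0, 0.2],
  [1, 0.8, 1, 0, 0.3],
  [1, 1, 1, 0, 0.396],
  [1, 1, 1, 0, 0.396],
  [1, 1, 1, 0, 0.396],
  [1, 1, 1, 0, 0.396],
  [1, 1, 1, 0, 0.396],
  [1, 1, 1, 0, 0.396],
])

```text
time_s: 1.2
position: [0.4037, -0.3555, 0.2302]
tcp_rot: [[0.079, 0.997, -0.001], [0.997, -0.079, 0.001], [0.001, -0.001, -1.0]]
force: [-0.2, -0.0, -0.2]
opening: 0.998
grasp_force: 0.0
```

Call:
step_arm([
  [1, 0.614, 0.582, 0, 0],
  [1, 0.614, 0.582, 0, 0],
  [1, 0.614, 0.582, 0, 0],
  [1, 0.614, 0.582, 0, 0],
  [1, 0.614, 0.582, 0, 0],
  [1, 0.614, 0.582, -0.3, 0],
  [1, 0.614, 0.582, -0.4, 0],
  [1, 0.614, 0.582, -0.5, 0],
  [1, 0.614, 0.582, -0.6, 0],
  [1, 0.614, 0.582, -0.704, 0],
  [1, 0.614, 0.582, -0.704, 0],
])

```text
time_s: 2.3
position: [0.5541, -0.21, 0.0512]
tcp_rot: [[0.08, 0.997, -0.007], [0.997, -0.08, 0.004], [0.003, -0.007, -1.0]]
force: [-0.5, 1.4, 0.4]
opening: 0.997
grasp_force: 0.0
```

Call:
step_arm([
  [0.2, 0, 0, 0, 0],
  [0.2, 0, 0, 0, 0],
  [0.2, 0, 0, 0, 0],
  [0.2, 0, 0, 0, 0],
  [0.2, 0, 0, 0, 0],
  [0.2, 0, 0, 0, 0],
])

```text
time_s: 2.9
position: [0.5583, -0.2108, 0.0561]
tcp_rot: [[0.078, 0.997, 0.002], [0.997, -0.078, -0.002], [-0.001, 0.002, -1.0]]
force: [-0.1, -0.3, 5.7]
opening: 0.754
grasp_force: 30.0
```

Run:
```python
from rig import *
from h import *
s=read_state();print(s["position"],s["force"],s["opening"],s["grasp_force"])
c=capture("side"); np.savez("side1.npz",**c); u,v=pix(c,[s["position"]])[0].astype(int);print(u,v)
crop(c,max(u-70,0),v-50,130,95,6,"side1")
```

```text
[ 0.55826469 -0.21083727  0.05606015] [-0.05631583 -0.28373338  5.68927414] 0.7542748414052598 29.997100923210382
286 169
```

View pics/side1.png

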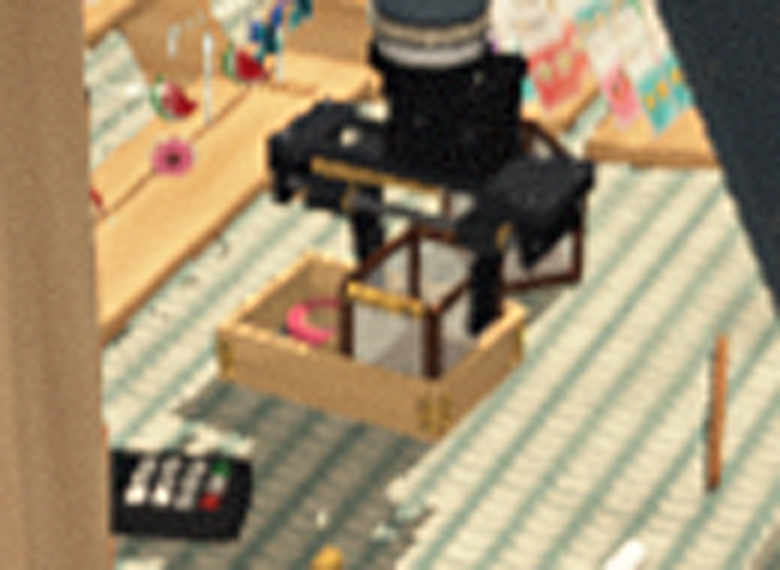

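Grasp confirmed: the fingers are across the x faces of A (crop (420,290)), and the opening matches 66 mm. To turn the cover with the tool always pointing down, I'll hook its lower edge behind the crate wall so that it pivots in the pads.

Run:
```python
import numpy as np
for th in [0,5,10,15,20,25,30,35,40,45,50,55,60,65,70,75,80,85,88]:
    t=np.radians(th);c,s=np.cos(t),np.sin(t);dy=50-53*c+56*s+9;dz=40+53*s+56*c-66
    print(th,[round(dy*k/250,3) for k in(.078,.997)],round(dz/250,3))
```

```text
0 [np.float64(0.002), np.float64(0.024)] 0.12
5 [np.float64(0.003), np.float64(0.044)] 0.138
10 [np.float64(0.005), np.float64(0.066)] 0.153
15 [np.float64(0.007), np.float64(0.089)] 0.167
20 [np.float64(0.009), np.float64(0.113)] 0.179
25 [np.float64(0.011), np.float64(0.138)] 0.189
30 [np.float64(0.013), np.float64(0.164)] 0.196
35 [np.float64(0.015), np.float64(0.19)] 0.201
40 [np.float64(0.017), np.float64(0.217)] 0.204
45 [np.float64(0.019), np.float64(0.244)] 0.204
50 [np.float64(0.021), np.float64(0.271)] 0.202
55 [np.float64(0.023), np.float64(0.297)] 0.198
60 [np.float64(0.025), np.float64(0.323)] 0.192
65 [np.float64(0.027), np.float64(0.348)] 0.183
70 [np.float64(0.029), np.float64(0.373)] 0.172
75 [np.float64(0.031), np.float64(0.396)] 0.159
80 [np.float64(0.033), np.float64(0.419)] 0.144
85 [np.float64(0.034), np.float64(0.439)] 0.127
88 [np.float64(0.035), np.float64(0.451)] 0.116
```

Call:
step_arm([
  [0.2, 0, 0, 0.03, 0],
  [0.2, 0, 0, 0.06, 0],
  [0.2, 0, 0, 0.09, 0],
  [0.2, 0, 0, 0.12, 0],
  [0.2, 0, 0, 0.12, 0],
  [0.2, 0, 0, 0.12, 0],
  [0.2, 0, 0, 0.12, 0],
])

```text
time_s: 3.65
position: [0.5572, -0.2101, 0.0843]
tcp_rot: [[0.078, 0.997, -0.001], [0.997, -0.078, 0.0], [0.0, -0.001, -1.0]]
force: [-0.2, -1.7, -1.6]
opening: 0.756
grasp_force: 30.0
```

Call:
step_arm([
  [0.2, 0.001, 0.012, 0, 0],
  [0.2, 0.002, 0.024, 0, 0],
  [0.2, 0.003, 0.044, 0.018, 0],
  [0.2, 0.004, 0.055, 0.026, 0],
  [0.2, 0.005, 0.066, 0.033, 0],
  [0.2, 0.006, 0.078, 0.04, 0],
  [0.2, 0.007, 0.089, 0.047, 0],
  [0.2, 0.008, 0.101, 0.053, 0],
  [0.2, 0.009, 0.113, 0.059, 0],
  [0.2, 0.009, 0.113, 0.059, 0],
])

```text
time_s: 4.65
position: [0.56, -0.183, 0.0999]
tcp_rot: [[0.077, 0.997, 0.001], [0.997, -0.077, -0.003], [-0.003, 0.001, -1.0]]
force: [-0.7, -5.6, -0.8]
opening: 0.756
grasp_force: 30.0
```

Run:
```python
from rig import *
from h import *
s=read_state();print(s["position"],s["force"],s["opening"],s["grasp_force"])
c=capture("side"); np.savez("side2.npz",**c)
crop(c,215,115,130,95,6,"side2")
```

```text
[ 0.56000404 -0.18300378  0.09987421] [-0.65183619 -5.59674714 -0.82842105] 0.7563220641147748 30.00006363959983
```

View pics/side2.png

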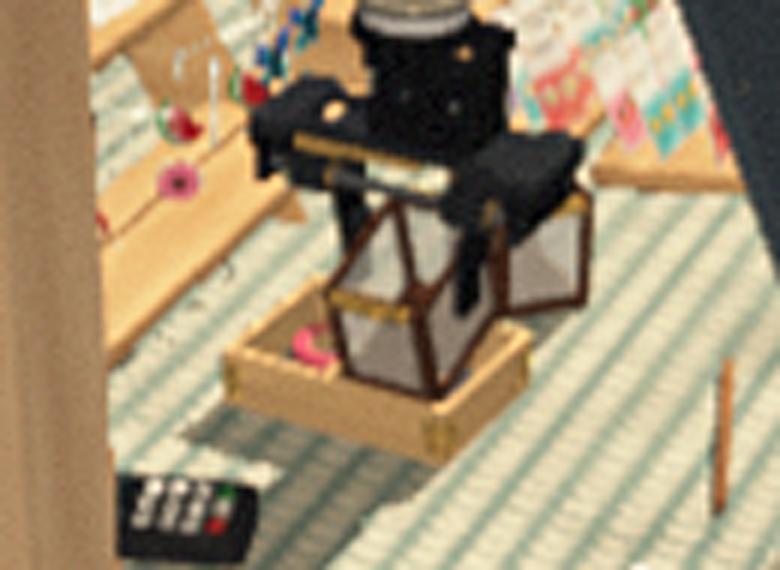

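The crop shows the cover tilted about 20° about the wall edge, mouth towards +y, with a side force of only 5.6 N. I'll continue the arc.

Call:
step_arm([
  [0.2, 0.001, 0.012, 0.005, 0],
  [0.2, 0.002, 0.025, 0.01, 0],
  [0.2, 0.003, 0.038, 0.014, 0],
  [0.2, 0.004, 0.051, 0.017, 0],
  [0.2, 0.005, 0.064, 0.02, 0],
  [0.2, 0.006, 0.077, 0.022, 0],
  [0.2, 0.007, 0.09, 0.024, 0],
  [0.2, 0.008, 0.104, 0.025, 0],
  [0.2, 0.009, 0.118, 0.025, 0],
  [0.2, 0.01, 0.131, 0.025, 0],
  [0.2, 0.011, 0.145, 0.024, 0],
  [0.2, 0.012, 0.158, 0.023, 0],
  [0.2, 0.013, 0.171, 0.021, 0],
  [0.2, 0.014, 0.184, 0.019, 0],
  [0.2, 0.015, 0.197, 0.016, 0],
  [0.2, 0.016, 0.21, 0.013, 0],
  [0.2, 0.017, 0.223, 0.009, 0],
  [0.2, 0.018, 0.235, 0.004, 0],
  [0.2, 0.018, 0.235, 0.004, 0],
])

```text
time_s: 6.6
position: [0.565, -0.1247, 0.1016]
tcp_rot: [[0.076, 0.997, 0.002], [0.997, -0.076, -0.004], [-0.004, 0.002, -1.0]]
force: [-1.5, -4.8, 2.2]
opening: 0.755
grasp_force: 30.0
```

Call:
step_arm([
  [0.2, 0.001, 0.012, -0.005, 0],
  [0.2, 0.002, 0.024, -0.011, 0],
  [0.2, 0.003, 0.036, -0.017, 0],
  [0.2, 0.004, 0.048, -0.024, 0],
  [0.2, 0.006, 0.071, -0.039, 0],
  [0.2, 0.007, 0.081, -0.047, 0],
  [0.2, 0.007, 0.091, -0.056, 0],
  [0.2, 0.007, 0.091, -0.056, 0],
])

```text
time_s: 7.4
position: [0.5669, -0.1008, 0.088]
tcp_rot: [[0.077, 0.997, 0.003], [0.997, -0.077, -0.002], [-0.002, 0.003, -1.0]]
force: [0.1, -1.5, 6.5]
opening: 0.757
grasp_force: 30.0
```

Run:
```python
from rig import *
from h import *
s=read_state();print(s["position"],s["force"],s["opening"],s["grasp_force"])
c=capture("side"); np.savez("side3.npz",**c)
crop(c,205,115,130,95,6,"side3")
```

```text
[ 0.56689775 -0.10077534  0.08803799] [ 0.13542611 -1.47009482  6.49322712] 0.757003710421779 29.999433564953506
```

View pics/side3.png

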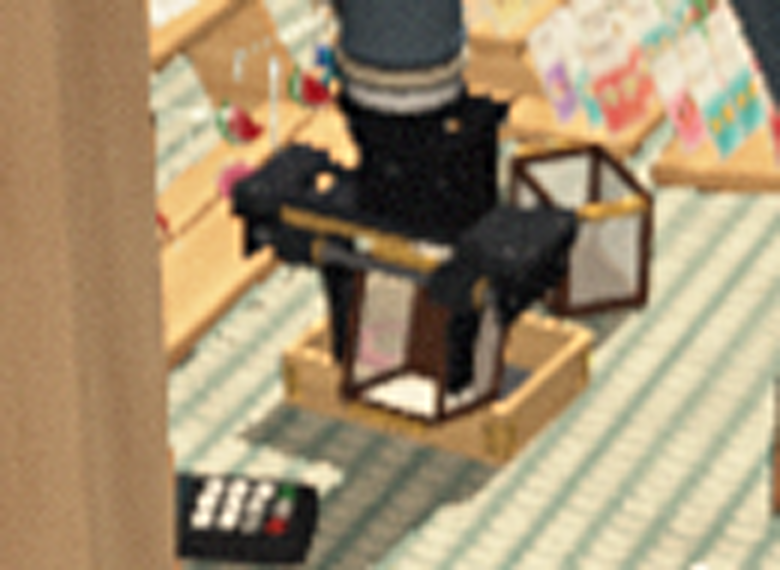

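Now about 88° turned, mouth towards +y and held level. I'll lay it on the free table.

Call:
step_arm([
  [0.2, 0, 0, 0.05, 0],
  [0.2, 0, 0, 0.1, 0],
  [0.2, -0.06, 0.08, 0.1, 0],
  [0.2, -0.13, 0.16, 0.1, 0],
  [0.2, -0.2, 0.24, 0.1, 0],
  [0.2, -0.264, 0.311, 0.1, 0],
  [0.2, -0.264, 0.311, 0.1, 0],
  [0.2, -0.264, 0.311, 0.05, 0],
  [0.2, -0.264, 0.311, 0, 0],
  [0.2, -0.264, 0.311, -0.04, 0],
  [0.2, -0.264, 0.311, -0.08, 0],
  [0.2, -0.264, 0.311, -0.11, 0],
  [0.2, -0.264, 0.311, -0.125, 0],
  [0.2, -0.264, 0.311, -0.135, 0],
  [0.2, -0.264, 0.311, -0.145, 0],
  [0.2, -0.264, 0.311, -0.153, 0],
  [0.2, -0.264, 0.311, -0.161, 0],
  [0.2, -0.264, 0.311, -0.161, 0],
])

```text
time_s: 9.25
position: [0.5003, -0.0217, 0.0477]
tcp_rot: [[0.078, 0.997, 0.002], [0.997, -0.078, 0.001], [0.001, 0.001, -1.0]]
force: [-0.8, 4.8, 11.1]
opening: 0.759
grasp_force: 30.0
```

Call:
step_arm([
  [1, 0, 0, 0.008, 0],
  [1, 0, 0, 0.012, 0],
  [1, 0, 0, 0.012, 0],
  [1, 0, 0, 0.012, 0],
  [1, -0.003, -0.04, 0.012, 0],
  [1, -0.006, -0.08, 0.012, 0],
  [1, -0.009, -0.12, 0.012, 0],
  [1, -0.0125, -0.16, 0.012, 0],
  [1, -0.0125, -0.16, 0.012, 0],
  [1, -0.0125, -0.16, 0.012, 0],
  [0.2, -0.0125, -0.16, 0.012, 0],
  [0.2, -0.0125, -0.16, 0.012, 0],
  [0.2, -0.0125, -0.16, 0.012, 0],
  [0.2, -0.0125, -0.16, 0.012, 0],
  [0.2, -0.0125, -0.16, 0.012, 0],
  [0.2, -0.0125, -0.16, 0.012, 0],
])

```text
time_s: 10.85
position: [0.4968, -0.0625, 0.0491]
tcp_rot: [[0.078, 0.997, 0.0], [0.997, -0.078, 0.0], [0.0, 0.0, -1.0]]
force: [0.2, 1.5, 0.4]
opening: 0.758
grasp_force: 30.0
```

Run:
```python
from rig import *
from h import *
s=read_state();print(s["position"],s["force"],s["opening"],s["grasp_force"])
c=capture("side"); np.savez("side4.npz",**c); u,v=pix(c,[s["position"]])[0].astype(int);print(u,v)
crop(c,u-60,v-60,130,95,6,"side4")
```

```text
[ 0.49682764 -0.06248368  0.04908429] [0.20000229 1.52098381 0.38364001] 0.7579576077653188 29.99014195986092
285 193
```

View pics/side4.png

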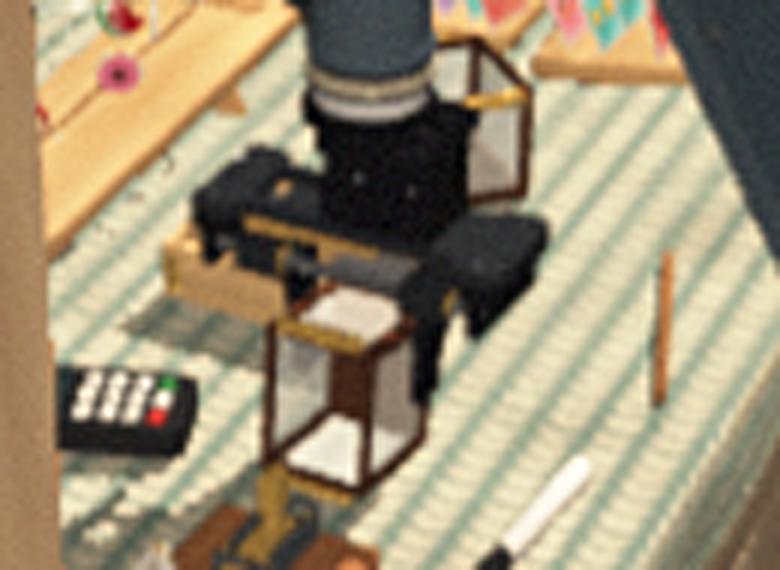

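The regrasp near the closed end is good: the cover is lying on its y face, mouth at (340,420) facing +y. Next I'll carry it over the nest and hook its mouth rim behind the same wall.

Call:
step_arm([
  [0.2, 0, 0, 0.06, 0],
  [0.2, 0, 0, 0.13, 0],
  [0.2, 0, 0, 0.2, 0],
  [0.2, 0, 0, 0.262, 0],
  [0.2, 0.04, -0.1, 0.262, 0],
  [0.2, 0.08, -0.2, 0.262, 0],
  [0.2, 0.12, -0.31, 0.262, 0],
  [0.2, 0.16, -0.42, 0.262, 0],
  [0.2, 0.2, -0.53, 0.262, 0],
  [0.2, 0.24, -0.634, 0.262, 0],
  [0.2, 0.24, -0.634, 0.262, 0],
  [0.2, 0.24, -0.634, 0.262, 0],
  [0.2, 0.24, -0.634, 0.22, 0],
  [0.2, 0.24, -0.634, 0.18, 0],
  [0.2, 0.24, -0.634, 0.136, 0],
  [0.2, 0.24, -0.634, 0.136, 0],
  [0.2, 0.24, -0.634, 0.136, 0],
])

```text
time_s: 12.6
position: [0.5567, -0.2211, 0.0825]
tcp_rot: [[0.078, 0.997, -0.0], [0.997, -0.078, -0.0], [-0.0, -0.0, -1.0]]
force: [-0.6, -2.4, -0.8]
opening: 0.756
grasp_force: 30.0
```

Run:
```python
import numpy as np
for th in range(85,186,5):
    t=np.radians(th);c,s=np.cos(t),np.sin(t);dy=50-60*(c+s)+20;dz=40+60*(s-c)-94.5
    print(th,[round(float(dy*k/250),3) for k in(.078,.997)],round(float(dz/250),3))
from rig import *
s=read_state();print(s["position"],s["force"])
```

```text
85 [0.002, 0.02] 0.0
90 [0.003, 0.04] 0.022
95 [0.005, 0.062] 0.042
100 [0.007, 0.085] 0.06
105 [0.009, 0.11] 0.076
110 [0.011, 0.136] 0.09
115 [0.013, 0.163] 0.101
120 [0.015, 0.192] 0.11
125 [0.017, 0.22] 0.116
130 [0.02, 0.25] 0.12
135 [0.022, 0.279] 0.121
140 [0.024, 0.309] 0.12
145 [0.026, 0.338] 0.116
150 [0.029, 0.367] 0.11
155 [0.031, 0.395] 0.101
160 [0.033, 0.422] 0.09
165 [0.035, 0.448] 0.076
170 [0.037, 0.473] 0.06
175 [0.039, 0.497] 0.042
180 [0.041, 0.518] 0.022
185 [0.042, 0.538] 0.0
[ 0.55671954 -0.22108073  0.08253002] [-0.61616161 -2.44343491 -0.790463  ]
```

Call:
step_arm([
  [0.2, 0.001, 0.01, 0, 0],
  [0.2, 0.002, 0.02, 0, 0],
  [0.2, 0.003, 0.03, 0.011, 0],
  [0.2, 0.003, 0.04, 0.022, 0],
  [0.2, 0.004, 0.051, 0.032, 0],
  [0.2, 0.005, 0.062, 0.042, 0],
  [0.2, 0.006, 0.074, 0.051, 0],
  [0.2, 0.007, 0.085, 0.06, 0],
  [0.2, 0.008, 0.098, 0.068, 0],
  [0.2, 0.009, 0.11, 0.076, 0],
  [0.2, 0.01, 0.123, 0.083, 0],
  [0.2, 0.011, 0.136, 0.09, 0],
  [0.2, 0.012, 0.15, 0.096, 0],
  [0.2, 0.013, 0.163, 0.101, 0],
  [0.2, 0.014, 0.178, 0.106, 0],
  [0.2, 0.015, 0.192, 0.11, 0],
  [0.2, 0.016, 0.206, 0.113, 0],
  [0.2, 0.017, 0.22, 0.116, 0],
  [0.2, 0.017, 0.22, 0.116, 0],
])

```text
time_s: 14.5
position: [0.561, -0.1657, 0.1121]
tcp_rot: [[0.077, 0.997, -0.0], [0.997, -0.077, 0.0], [0.0, -0.0, -1.0]]
force: [-0.2, 0.2, -2.0]
opening: 0.761
grasp_force: 30.0
```

Run:
```python
from rig import *
from h import *
s=read_state();print(s["position"],s["force"],s["opening"],s["grasp_force"])
c=capture("side"); np.savez("side5.npz",**c)
crop(c,205,105,130,95,6,"side5")
```

```text
[ 0.56100396 -0.16565529  0.11210359] [-0.16164337  0.20900731 -1.99380295] 0.7607327509771497 29.996278581675142
```

View pics/side5.png

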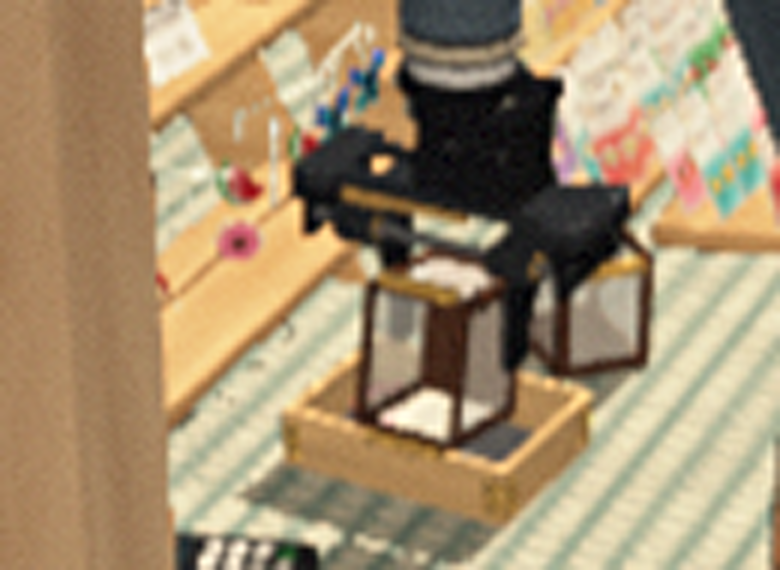

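The rim rode over the wall: the crop still shows the cover level, with no push force. I'll go back, hook deeper and feel for the wall before following the arc.

Call:
step_arm([
  [0.2, -0.005, -0.06, 0, 0],
  [0.2, -0.01, -0.12, 0, 0],
  [0.2, -0.015, -0.18, 0, 0],
  [0.2, -0.021, -0.24, 0, 0],
  [0.2, -0.021, -0.24, -0.03, 0],
  [0.2, -0.021, -0.24, -0.07, 0],
  [0.2, -0.021, -0.24, -0.11, 0],
  [0.2, -0.021, -0.24, -0.134, 0],
  [0.2, -0.021, -0.24, -0.134, 0],
])

```text
time_s: 15.45
position: [0.5549, -0.225, 0.0769]
tcp_rot: [[0.077, 0.997, -0.003], [0.997, -0.077, 0.002], [0.002, -0.003, -1.0]]
force: [0.2, -0.8, -1.4]
opening: 0.757
grasp_force: 30.0
```

Call:
step_arm([
  [0.2, 0.001, 0.015, 0, 0],
  [0.2, 0.002, 0.03, 0, 0],
  [0.2, 0.003, 0.04, 0, 0],
  [0.2, 0.003, 0.044, 0, 0],
  [0.2, 0.003, 0.044, 0, 0],
])

```text
time_s: 15.95
position: [0.5562, -0.2208, 0.0805]
tcp_rot: [[0.072, 0.997, -0.0], [0.997, -0.072, -0.011], [-0.011, 0.001, -1.0]]
force: [-6.7, -14.0, 2.6]
opening: 0.758
grasp_force: 30.0
```

Run:
```python
import numpy as np
for th in np.arange(87.5,186,5):
    t=np.radians(th);c,s=np.cos(t),np.sin(t);dy=50-54*c-61*s+13.9;dz=40+54*s-61*c-90
    print(th,[round(float(dy*k/250),3) for k in(.078,.997)],round(float(dz/250),3))
```

```text
87.5 [0.0, 0.002] 0.005
92.5 [0.002, 0.021] 0.026
97.5 [0.003, 0.042] 0.046
102.5 [0.005, 0.064] 0.064
107.5 [0.007, 0.088] 0.079
112.5 [0.009, 0.112] 0.093
117.5 [0.011, 0.138] 0.104
122.5 [0.013, 0.165] 0.113
127.5 [0.015, 0.193] 0.12
132.5 [0.017, 0.221] 0.124
137.5 [0.02, 0.249] 0.126
142.5 [0.022, 0.278] 0.125
147.5 [0.024, 0.306] 0.122
152.5 [0.026, 0.334] 0.116
157.5 [0.028, 0.361] 0.108
162.5 [0.03, 0.387] 0.098
167.5 [0.032, 0.412] 0.085
172.5 [0.034, 0.437] 0.07
177.5 [0.036, 0.459] 0.053
182.5 [0.038, 0.481] 0.034
```

Call:
step_arm([
  [0.2, 0, 0.006, 0.005, 0],
  [0.2, 0.001, 0.016, 0.012, 0],
  [0.2, 0.002, 0.026, 0.02, 0],
  [0.2, 0.003, 0.034, 0.028, 0],
  [0.2, 0.003, 0.044, 0.038, 0],
  [0.2, 0.003, 0.044, 0.038, 0],
])

```text
time_s: 16.55
position: [0.5569, -0.2073, 0.0893]
tcp_rot: [[0.075, 0.997, -0.0], [0.997, -0.075, -0.007], [-0.007, 0.0, -1.0]]
force: [-4.3, -7.2, 1.7]
opening: 0.756
grasp_force: 30.0
```

Call:
step_arm([
  [0.2, 0.001, 0.01, 0.012, 0],
  [0.2, 0.002, 0.02, 0.024, 0],
  [0.2, 0.003, 0.032, 0.033, 0],
  [0.2, 0.004, 0.044, 0.041, 0],
  [0.2, 0.005, 0.056, 0.048, 0],
  [0.2, 0.006, 0.068, 0.055, 0],
  [0.2, 0.006, 0.068, 0.055, 0],
])

```text
time_s: 17.25
position: [0.5591, -0.1864, 0.1024]
tcp_rot: [[0.078, 0.997, 0.001], [0.997, -0.078, 0.0], [0.0, 0.001, -1.0]]
force: [-0.2, -0.3, -2.3]
opening: 0.757
grasp_force: 30.0
```

Run:
```python
from rig import *
from h import *
s=read_state();print(s["position"],s["force"],s["moment"])
c=capture("side"); np.savez("side6.npz",**c)
# closed-end (dark wood plate) visibility and predicted corners for theta hypotheses
p=s["position"];g=p+[0,0,.011]
def W(y,z,th,x): 
    t=np.radians(th);a=(y*np.cos(t)+z*np.sin(t));return g+[x+.078*a,.997*a,-y*np.sin(t)+z*np.cos(t)]
hsv=cv2.cvtColor(c["color"],cv2.COLOR_RGB2HSV)
m=((hsv[...,0]>15)&(hsv[...,0]<30)&(hsv[...,1]>150)&(hsv[...,2]>110)).astype(np.uint8)
n,l,st,ce=cv2.connectedComponentsWithStats(m)
for i in range(1,n):
    if st[i,4]>15 and 200<ce[i,0]<360 and 90<ce[i,1]<260: print(st[i],ce[i].round(1))
for th in(88,100,112):
    print(th,[pix(c,W(y,65,th,0)).round(0)[0].tolist() for y in(66-1,-36)])
```

```text
[ 0.55905475 -0.18643871  0.10240201] [-0.20228389 -0.32535292 -2.29514058] [-0.00256341 -0.09484069  0.03554765]
[265 137  13   4  22] [270.7 138.2]
[271 156  12   5  26] [276.5 157.8]
[273 178  12   4  16] [278.9 179.4]
[286 185   5   6  24] [288.2 187.5]
[265 211   9  15  67] [269.5 218.6]
[237 248  16  14 118] [244.  254.9]
88 [[1466.0, -2851.0], [512.0, 216.0]]
100 [[-3252.0, 12240.0], [548.0, 98.0]]
112 [[-142.0, 2288.0], [590.0, -37.0]]
```

```bash
cat >> h.py <<'E'
def feet(c,pos,ths,D=65,gy=-13,yaw=-4.5):
    g=np.array(pos)+[0,0,.011]; f=np.radians(-yaw)
    for th in ths:
        t=np.radians(th); o=[]
        for y in(52-gy,-52-gy):
            y=y/1000;z=(D-4)/1000;a=y*np.cos(t)+z*np.sin(t); o.append(pix(c,g+[np.sin(f)*a,np.cos(f)*a,-y*np.sin(t)+z*np.cos(t)])[0].round(1).tolist())
        print(th,o)
def brass(c,box):
    hsv=cv2.cvtColor(c["color"],cv2.COLOR_RGB2HSV)
    m=((hsv[...,0]>15)&(hsv[...,0]<30)&(hsv[...,1]>150)&(hsv[...,2]>110)).astype(np.uint8)
    n,l,st,ce=cv2.connectedComponentsWithStats(m)
    for i in range(1,n):
        if st[i,4]>10 and box[0]<ce[i,0]<box[1] and box[2]<ce[i,1]<box[3]: print(st[i],ce[i].round(1))
E
python3 - <<'E'
from h import *
c=ld("side6");feet(c,[.559,-.1864,.1024],(80,88,95,105,115))
c=ld("side5");feet(c,[.561,-.1657,.1121],(80,88,95,105,115)); brass(c,(200,350,90,260))
E
```

```text
80 [[274.4, 179.7], [276.9, 151.9]]
88 [[275.5, 181.0], [276.1, 154.7]]
95 [[276.6, 181.7], [275.4, 157.1]]
105 [[278.4, 182.1], [274.7, 160.7]]
115 [[280.3, 181.8], [274.3, 164.2]]
80 [[271.4, 179.9], [273.9, 151.8]]
88 [[272.5, 181.2], [273.0, 154.6]]
95 [[273.7, 182.0], [272.3, 157.1]]
105 [[275.5, 182.4], [271.6, 160.7]]
115 [[277.4, 182.1], [271.3, 164.2]]
[262 136  14   4  24] [267.4 138. ]
[304 147   9   4  14] [308.  149.1]
[268 150  13   6  30] [273.8 152.7]
[253 176   2   6  11] [253.5 178.4]
[266 176  13   6  26] [271.7 178.6]
[286 185   5   6  24] [288.  187.6]
[265 211   9  15  61] [269.6 218.6]
[237 248  15  14 117] [244.  254.8]
```

The brass-mask positions of both feet put the tilt at about 101°. It turned partly, then the wall edge entered the open mouth because I hooked past the 10 mm rim. I'll re-hook with the edge on the rim.

Call:
step_arm([
  [0.2, 0, 0, 0.05, 0],
  [0.2, 0, 0, 0.11, 0],
  [0.2, -0.003, -0.04, 0.11, 0],
  [0.2, -0.008, -0.1, 0.11, 0],
  [0.2, -0.008, -0.1, 0.11, 0],
  [0.2, -0.008, -0.1, 0.06, 0],
  [0.2, -0.008, -0.1, 0.02, 0],
  [0.2, -0.008, -0.1, -0.017, 0],
  [0.2, -0.008, -0.1, -0.017, 0],
  [0.2, -0.008, -0.1, -0.017, 0],
])

```text
time_s: 18.3
position: [0.5565, -0.2118, 0.0967]
tcp_rot: [[0.077, 0.997, -0.001], [0.997, -0.077, 0.001], [0.001, -0.001, -1.0]]
force: [0.1, 0.1, -1.2]
opening: 0.761
grasp_force: 30.0
```

Call:
step_arm([
  [0.2, 0.001, 0.01, 0, 0],
  [0.2, 0.002, 0.02, 0, 0],
  [0.2, 0.003, 0.03, 0, 0],
  [0.2, 0.003, 0.04, 0, 0],
  [0.2, 0.003, 0.04, 0, 0],
])

```text
time_s: 18.8
position: [0.5575, -0.2017, 0.0978]
tcp_rot: [[0.077, 0.997, 0.0], [0.997, -0.077, 0.0], [0.0, 0.0, -1.0]]
force: [-0.4, 0.4, -1.2]
opening: 0.755
grasp_force: 30.0
```

Call:
step_arm([
  [0.2, 0.001, 0.01, 0, 0],
  [0.2, 0.001, 0.016, 0, 0],
  [0.2, 0.001, 0.016, 0, 0],
])

```text
time_s: 19.1
position: [0.5578, -0.198, 0.0975]
tcp_rot: [[0.078, 0.997, -0.0], [0.997, -0.078, 0.0], [0.0, -0.0, -1.0]]
force: [0.2, -0.3, -1.9]
opening: 0.754
grasp_force: 30.0
```

Call:
step_arm([
  [0.2, 0.001, 0.01, 0, 0],
  [0.2, 0.001, 0.016, 0, 0],
  [0.2, 0.001, 0.016, 0, 0],
])

```text
time_s: 19.4
position: [0.5581, -0.1941, 0.0976]
tcp_rot: [[0.078, 0.997, 0.0], [0.997, -0.078, -0.0], [-0.0, 0.0, -1.0]]
force: [-0.0, 0.8, -0.9]
opening: 0.756
grasp_force: 30.0
```

Run:
```python
from rig import *
from h import *
s=read_state();print(s["position"],s["force"],s["moment"])
c=capture("side"); np.savez("side7.npz",**c)
feet(c,s["position"],(85,95,100,105,115),62); brass(c,(260,300,130,200))
```

```text
[ 0.55809259 -0.19412645  0.09758198] [-0.00947647  0.82445353 -0.90396915] [-0.03400522 -0.1312532  -0.00927939]
85 [[276.6, 180.5], [278.0, 153.7]]
95 [[278.2, 181.5], [277.0, 157.1]]
100 [[279.0, 181.7], [276.6, 158.8]]
105 [[279.9, 181.8], [276.3, 160.5]]
115 [[281.7, 181.4], [275.9, 163.8]]
[266 137  16   5  28] [272.4 138.9]
[272 156  13   5  28] [278.1 158.2]
[286 185   5   6  25] [288.  187.6]
```

Call:
step_arm([
  [0.2, 0.001, 0.01, 0, 0],
  [0.2, 0.001, 0.016, 0, 0],
  [0.2, 0.001, 0.016, 0, 0],
])

```text
time_s: 19.75
position: [0.5583, -0.1932, 0.0979]
tcp_rot: [[0.076, 0.997, 0.0], [0.997, -0.076, -0.006], [-0.006, 0.0, -1.0]]
force: [-2.6, -8.7, -2.0]
opening: 0.759
grasp_force: 30.0
```

Call:
step_arm([
  [0.2, 0.001, 0.008, 0, 0],
  [0.2, 0.001, 0.012, 0, 0],
  [0.2, 0.001, 0.012, 0, 0],
])

```text
time_s: 20.05
position: [0.5585, -0.1913, 0.0985]
tcp_rot: [[0.075, 0.997, 0.0], [0.997, -0.075, -0.008], [-0.007, 0.001, -1.0]]
force: [-3.9, -9.8, 1.7]
opening: 0.759
grasp_force: 30.0
```

Call:
step_arm([
  [0.2, 0, 0.005, 0.008, 0],
  [0.2, 0.001, 0.015, 0.013, 0],
  [0.2, 0.002, 0.028, 0.02, 0],
  [0.2, 0.002, 0.028, 0.02, 0],
])

```text
time_s: 20.45
position: [0.5596, -0.1832, 0.1031]
tcp_rot: [[0.076, 0.997, 0.001], [0.997, -0.076, -0.006], [-0.006, 0.002, -1.0]]
force: [-1.6, -6.2, -1.7]
opening: 0.757
grasp_force: 30.0
```

Run:
```python
from rig import *
from h import *
s=read_state();print(s["position"],s["force"],s["moment"])
c=capture("side"); np.savez("side8.npz",**c)
feet(c,s["position"],(95,100,105,110,115,120),56); brass(c,(260,300,130,200))
```

```text
[ 0.55957336 -0.18316089  0.10308497] [-1.63771873 -6.17219721 -1.67043577] [-1.631433    0.31529151 -0.0668641 ]
95 [[277.3, 180.6], [276.1, 156.1]]
100 [[278.2, 180.8], [275.7, 157.7]]
105 [[279.0, 180.7], [275.4, 159.3]]
110 [[280.0, 180.5], [275.1, 160.8]]
115 [[280.9, 180.1], [274.9, 162.4]]
120 [[281.8, 179.6], [274.8, 163.9]]
[265 137  11   4  19] [269.8 138.4]
[270 157  13   6  26] [276.3 159.5]
[286 185   5   6  25] [288.  187.6]
```

Call:
step_arm([
  [0.2, 0.001, 0.009, -0.008, 0],
  [0.2, 0.001, 0.018, -0.012, 0],
  [0.2, 0.002, 0.03, -0.009, 0],
  [0.2, 0.003, 0.043, -0.006, 0],
  [0.2, 0.004, 0.056, -0.004, 0],
  [0.2, 0.005, 0.069, -0.001, 0],
  [0.2, 0.005, 0.069, -0.001, 0],
])

```text
time_s: 21.2
position: [0.5618, -0.1668, 0.1042]
tcp_rot: [[0.076, 0.997, 0.004], [0.997, -0.076, -0.008], [-0.007, 0.005, -1.0]]
force: [-3.2, -8.3, 4.3]
opening: 0.757
grasp_force: 30.0
```

```bash
cat > look.py <<'E'
from rig import *
from h import *
import sys
s=read_state();p=s["position"];print(p,s["force"])
c=capture("side"); np.savez("sideL.npz",**c)
feet(c,p,[float(a) for a in sys.argv[2:]],float(sys.argv[1])); brass(c,(250,300,130,210))
print("gy",(p[1]+.2015)/.997*1000,"gz",p[2]*1000+11)
E
python3 look.py 51 105 110 115 120 125 130
```

```text
[ 0.56183479 -0.16681343  0.10422058] [-3.2009799  -8.26860936  4.31940096]
105.0 [[277.2, 181.5], [273.5, 160.0]]
110.0 [[278.1, 181.2], [273.2, 161.5]]
115.0 [[279.1, 180.8], [273.0, 163.0]]
120.0 [[280.0, 180.2], [272.8, 164.4]]
125.0 [[280.9, 179.4], [272.8, 165.8]]
130.0 [[281.8, 178.5], [272.7, 167.2]]
[262 138  14   4  24] [267.6 140. ]
[268 160  13   6  23] [274. 163.]
[253 175   2   7  11] [253.5 178.2]
[286 184   5   7  25] [288.2 187.5]
gy 34.79094658428476 gz 115.22057875234283
```

Call:
step_arm([
  [0.2, 0.001, 0.014, -0.001, 0],
  [0.2, 0.002, 0.03, -0.002, 0],
  [0.2, 0.003, 0.045, -0.003, 0],
  [0.2, 0.004, 0.06, -0.004, 0],
  [0.2, 0.005, 0.074, -0.005, 0],
  [0.2, 0.006, 0.086, -0.006, 0],
  [0.2, 0.006, 0.086, -0.006, 0],
])

```text
time_s: 21.95
position: [0.5635, -0.1447, 0.103]
tcp_rot: [[0.076, 0.997, 0.004], [0.997, -0.076, -0.007], [-0.006, 0.005, -1.0]]
force: [-2.5, -5.9, 8.2]
opening: 0.759
grasp_force: 30.0
```

```bash
python3 look.py 48 115 120 125 130 135 140
```

```text
[ 0.56350502 -0.14467225  0.10300578] [-2.52311776 -5.88665102  8.15981344]
115.0 [[276.4, 183.2], [270.2, 165.3]]
120.0 [[277.4, 182.5], [270.0, 166.8]]
125.0 [[278.3, 181.7], [269.9, 168.1]]
130.0 [[279.2, 180.8], [269.9, 169.5]]
135.0 [[280.1, 179.7], [269.9, 170.8]]
140.0 [[281.0, 178.5], [270.0, 172.0]]
[259 141  14   4  22] [264.7 142.9]
[265 165  13   6  25] [270.8 167.6]
[286 185   5   6  24] [288.2 187.7]
gy 56.99874487157854 gz 114.00577960687241
```

The tilt is about 127°, past dead centre. The rest of the turn will be easier by pressing the rim on the bare table, so I'm carrying it there.

Call:
step_arm([
  [0.2, 0, -0.01, 0.06, 0],
  [0.2, 0, 0, 0.14, 0],
  [0.2, 0, 0, 0.2, 0],
  [0.2, -0.05, 0.08, 0.2, 0],
  [0.2, -0.1, 0.16, 0.2, 0],
  [0.2, -0.15, 0.25, 0.2, 0],
  [0.2, -0.2, 0.33, 0.2, 0],
  [0.2, -0.254, 0.407, 0.2, 0],
  [0.2, -0.254, 0.407, 0.15, 0],
  [0.2, -0.254, 0.407, 0.08, 0],
  [0.2, -0.254, 0.407, 0, 0],
  [0.2, -0.254, 0.407, -0.06, 0],
  [0.2, -0.254, 0.407, -0.09, 0],
  [0.2, -0.254, 0.407, -0.11, 0],
  [0.2, -0.254, 0.407, -0.11, 0],
])

```text
time_s: 23.5
position: [0.4982, -0.0397, 0.0731]
tcp_rot: [[0.078, 0.997, -0.001], [0.997, -0.078, 0.0], [0.0, -0.001, -1.0]]
force: [-0.4, 0.2, -0.9]
opening: 0.755
grasp_force: 30.0
```

```bash
python3 look.py 42 120 125 130 135 140
```

```text
[ 0.4982371  -0.03968431  0.07306666] [-0.41051678  0.23173339 -0.87161685]
120.0 [[282.6, 206.9], [275.2, 191.6]]
125.0 [[283.6, 206.0], [275.0, 193.0]]
130.0 [[284.5, 204.8], [274.9, 194.3]]
135.0 [[285.3, 203.6], [274.9, 195.6]]
140.0 [[286.2, 202.3], [274.9, 196.8]]
[262 166  15   5  26] [268.4 167.7]
[253 175   2   7  11] [253.5 177.8]
[269 191  11   6  22] [274.1 193.5]
gy 162.30259343547235 gz 84.06665932048206
```

Call:
step_arm([
  [0.2, 0, 0, -0.01, 0],
  [0.2, 0, 0, -0.02, 0],
  [0.2, 0, 0.006, -0.03, 0],
  [0.2, 0.001, 0.014, -0.04, 0],
  [0.2, 0.002, 0.022, -0.048, 0],
  [0.2, 0.002, 0.03, -0.056, 0],
  [0.2, 0.003, 0.038, -0.062, 0],
  [0.2, 0.003, 0.038, -0.062, 0],
])

```text
time_s: 24.35
position: [0.4994, -0.03, 0.061]
tcp_rot: [[0.077, 0.997, 0.002], [0.997, -0.077, -0.001], [-0.001, 0.002, -1.0]]
force: [-4.1, 1.1, 26.6]
opening: 0.757
grasp_force: 30.0
```

```bash
python3 look.py 40 120 130 140 150
```

```text
[ 0.49941031 -0.03003669  0.06096732] [-4.12458588  1.1305377  26.63765218]
120.0 [[281.4, 210.7], [273.9, 195.6]]
130.0 [[283.2, 208.6], [273.6, 198.2]]
140.0 [[284.9, 206.0], [273.5, 200.7]]
150.0 [[286.5, 203.0], [273.7, 202.8]]
[261 170  22   8  38] [271.2 173.4]
[268 196  10   5  20] [272.8 198.2]
gy 171.97924340425337 gz 71.96731548608102
```

Call:
step_arm([
  [0.2, 0.001, 0.008, 0.003, 0],
  [0.2, 0.001, 0.017, 0.004, 0],
  [0.2, 0.002, 0.026, 0.003, 0],
  [0.2, 0.003, 0.038, 0.001, 0],
  [0.2, 0.004, 0.051, -0.002, 0],
  [0.2, 0.004, 0.051, -0.002, 0],
])

```text
time_s: 25.0
position: [0.5013, -0.0186, 0.0587]
tcp_rot: [[0.076, 0.997, 0.003], [0.997, -0.076, -0.003], [-0.002, 0.003, -1.0]]
force: [-0.9, -2.2, 8.1]
opening: 0.756
grasp_force: 30.0
```

```bash
python3 look.py 40 120 130 140 150
```

```text
[ 0.50132218 -0.01859827  0.05868217] [-0.85203853 -2.23449     8.13243471]
120.0 [[279.5, 212.9], [271.9, 197.8]]
130.0 [[281.3, 210.7], [271.6, 200.4]]
140.0 [[283.1, 208.1], [271.5, 202.9]]
150.0 [[284.7, 205.1], [271.7, 205.0]]
[259 172   9   4  17] [263.  173.8]
[269 175   9   4  15] [272.7 176.5]
[268 200  12   5  26] [273.5 201.8]
gy 183.45208239951097 gz 69.6821730083735
```

Call:
step_arm([
  [0.2, 0, 0, 0.04, 0],
  [0.2, 0, 0, 0.07, 0],
  [0.2, -0.005, -0.07, 0.07, 0],
  [0.2, -0.01, -0.15, 0.07, 0],
  [0.2, -0.016, -0.24, 0.07, 0],
  [0.2, -0.02, -0.27, 0.07, 0],
  [0.2, -0.02, -0.27, 0.04, 0],
  [0.2, -0.02, -0.27, 0.02, 0],
  [0.2, -0.02, -0.265, 0.008, 0],
  [0.2, -0.019, -0.258, 0.002, 0],
  [0.2, -0.018, -0.246, 0, 0],
  [0.2, -0.017, -0.234, -0.002, 0],
  [0.2, -0.016, -0.222, -0.005, 0],
  [0.2, -0.015, -0.21, -0.01, 0],
  [0.2, -0.014, -0.198, -0.016, 0],
  [0.2, -0.013, -0.188, -0.022, 0],
  [0.2, -0.013, -0.188, -0.022, 0],
])

```text
time_s: 26.75
position: [0.4978, -0.0646, 0.0527]
tcp_rot: [[0.075, 0.997, 0.002], [0.997, -0.075, -0.002], [-0.002, 0.002, -1.0]]
force: [-1.7, -2.0, 7.2]
opening: 0.757
grasp_force: 30.0
```

```bash
python3 look.py 40 130 140 150 160
```

```text
[ 0.49779267 -0.06458508  0.05267884] [-1.71705703 -1.98721783  7.17054492]
130.0 [[287.6, 205.7], [278.4, 195.4]]
140.0 [[289.3, 203.1], [278.4, 197.8]]
150.0 [[290.9, 200.2], [278.5, 199.9]]
160.0 [[292.3, 197.0], [278.9, 201.7]]
[266 168  21   7  38] [275.2 170.8]
[273 194  14   6  25] [279.8 196.6]
gy 137.32690331121074 gz 63.678839681468034
```

Call:
step_arm([
  [0.2, 0.001, 0.012, -0.006, 0],
  [0.2, 0.002, 0.024, -0.013, 0],
  [0.2, 0.003, 0.035, -0.021, 0],
  [0.2, 0.004, 0.046, -0.03, 0],
  [0.2, 0.004, 0.056, -0.039, 0],
  [0.2, 0.004, 0.056, -0.039, 0],
])

```text
time_s: 27.4
position: [0.4989, -0.0502, 0.0428]
tcp_rot: [[0.075, 0.997, 0.003], [0.997, -0.075, -0.002], [-0.002, 0.003, -1.0]]
force: [-0.7, -1.5, 6.0]
opening: 0.757
grasp_force: 30.0
```

```bash
python3 look.py 40 140 150 160 170; python3 -c "
from h import *
c=ld('sideL'); crop(c,215,130,130,95,6,'side9')"
```

```text
[ 0.49888828 -0.05020541  0.04277806] [-0.73632905 -1.4831052   5.95632934]
140.0 [[287.3, 207.4], [276.3, 202.3]]
150.0 [[288.9, 204.5], [276.4, 204.4]]
160.0 [[290.3, 201.3], [276.8, 206.2]]
170.0 [[291.6, 197.8], [277.5, 207.6]]
[264 172  22   8  35] [273.3 175.2]
[272 200  14   5  25] [278.6 202.1]
gy 151.74983836253244 gz 53.77805564727344
```

View pics/side9.png

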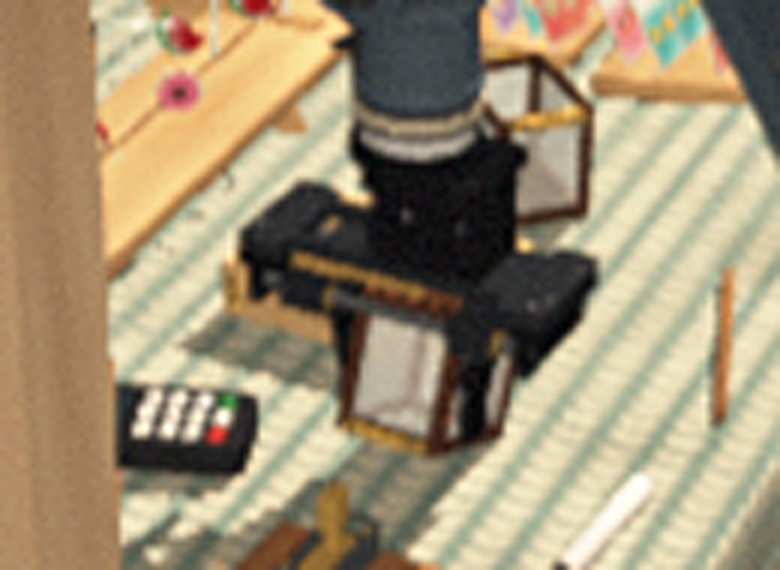

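The cover is nearly mouth down (about 165°): its near foot at (390,437) is close to the table and the closed end is on top. I'll keep lowering it gently.

Call:
step_arm([
  [0.2, 0.001, 0.008, -0.01, 0],
  [0.2, 0.001, 0.014, -0.02, 0],
  [0.2, 0.001, 0.018, -0.028, 0],
  [0.2, 0.001, 0.018, -0.028, 0],
])

```text
time_s: 27.85
position: [0.4994, -0.0446, 0.0363]
tcp_rot: [[0.076, 0.997, 0.003], [0.997, -0.076, -0.0], [-0.0, 0.003, -1.0]]
force: [-0.8, 3.9, 9.5]
opening: 0.755
grasp_force: 30.0
```

Call:
step_arm([
  [0.2, 0, 0, -0.008, 0],
  [0.2, 0, 0, -0.014, 0],
  [0.2, 0, 0, -0.014, 0],
])

```text
time_s: 28.15
position: [0.4994, -0.0436, 0.0332]
tcp_rot: [[0.077, 0.997, 0.004], [0.997, -0.077, 0.001], [0.001, 0.004, -1.0]]
force: [1.7, 9.3, 13.8]
opening: 0.76
grasp_force: 30.0
```

```bash
python3 look.py 45 160 170 175 180
```

```text
[ 0.49938487 -0.04355226  0.03319603] [ 1.65188187  9.28801088 13.82568409]
160.0 [[289.2, 205.8], [275.6, 211.0]]
170.0 [[290.5, 202.3], [276.4, 212.3]]
175.0 [[291.1, 200.5], [276.8, 212.8]]
180.0 [[291.6, 198.7], [277.3, 213.2]]
[263 176  22   7  33] [272.4 178.6]
[274 204  11   5  22] [279. 206.]
gy 158.4230106079429 gz 44.196031964187796
```

Run:
```python
from h import *
c=ld("sideL")
for z in(.004,.01,.02): print(z,ray(c,[[279,206]],z)[0].round(4))
# dark wood mask of the cover edges on near (+y) face: foot box neighbourhood
hsv=cv2.cvtColor(c["color"],cv2.COLOR_RGB2HSV)
print(pix(c,[[.4994+.03,-.0436+.03,0],[.4994-.03,-.0436+.03,0]]).round(1))
```

```text
0.004 [ 0.5149 -0.0459  0.004 ]
0.01 [ 0.5112 -0.0376  0.01  ]
0.02 [ 0.505  -0.0239  0.02  ]
[[271.2 210.7]
 [287.3 214.9]]
```

Call:
step_arm([
  [0.2, 0, 0.008, -0.004, 0],
  [0.2, 0, 0.012, -0.01, 0],
  [0.2, 0, 0.014, -0.016, 0],
  [0.2, 0, 0.014, -0.016, 0],
])

```text
time_s: 28.6
position: [0.4996, -0.0407, 0.0289]
tcp_rot: [[0.076, 0.997, 0.004], [0.997, -0.076, -0.0], [0.0, 0.004, -1.0]]
force: [0.9, 5.3, 12.3]
opening: 0.759
grasp_force: 30.0
```

```bash
python3 look.py 35 170 180 | tail -4; python3 -c "
from rig import *;print(read_state()['moment'])"
```

```text
180.0 [[291.3, 197.7], [276.9, 212.2]]
[262 177  21   7  33] [270.8 179.7]
[271 205  14   6  30] [278.  207.5]
gy 161.28203568263305 gz 39.92739062878924
[ 0.41772551 -0.30709734  0.1231976 ]
```

Call:
step_arm([
  [0.2, 0, 0.003, -0.006, 0],
  [0.2, 0, 0.006, -0.012, 0],
  [0.2, 0, 0.009, -0.018, 0],
  [0.2, 0, 0.012, -0.024, 0],
  [0.2, 0, 0.012, -0.024, 0],
])

```text
time_s: 29.15
position: [0.4998, -0.0377, 0.0229]
tcp_rot: [[0.076, 0.997, 0.004], [0.997, -0.076, -0.0], [0.0, 0.004, -1.0]]
force: [1.9, 5.8, 11.0]
opening: 0.755
grasp_force: 30.0
```

```bash
python3 look.py 30 170 180 | tail -4; python3 -c "
from h import *
c=ld('sideL');m=None
for z in(.004,.012,.02): print(z,ray(c,[[277.5,209]],z)[0].round(4))"
```

```text
180.0 [[290.9, 198.4], [276.5, 212.9]]
[262 179  15   5  25] [268.5 181.3]
[271 207  14   6  29] [277.8 209.5]
gy 164.28511323757854 gz 33.85841450355263
0.004 [ 0.5119 -0.0268  0.004 ]
0.012 [ 0.507 -0.016  0.012]
0.02 [ 0.502  -0.0052  0.02  ]
```

Call:
step_arm([
  [0.2, 0, 0.003, -0.004, 0],
  [0.2, 0, 0.006, -0.008, 0],
  [0.2, 0, 0.006, -0.008, 0],
])

```text
time_s: 29.5
position: [0.4999, -0.0366, 0.0208]
tcp_rot: [[0.076, 0.997, 0.004], [0.997, -0.076, -0.001], [-0.0, 0.004, -1.0]]
force: [1.7, 4.6, 10.1]
opening: 0.756
grasp_force: 30.0
```

```bash
python3 look.py 30 180 | tail -3; python3 -c "
from rig import *;print(read_state()['moment'])
from h import *
c=capture('top');np.savez('top1.npz',**c)
h=cv2.cvtColor(c['color'],cv2.COLOR_RGB2HSV);m=((h[...,0]>15)&(h[...,0]<30)&(h[...,1]>150)&(h[...,2]>110)).astype(np.uint8)
n,l,st,ce=cv2.connectedComponentsWithStats(m)
for i in range(1,n):
  if st[i,4]>8 and 150<ce[i,0]<330 and 150<ce[i,1]<260: print(st[i],ce[i].round(1),ray(c,[ce[i]],.01)[0].round(3))"
```

```text
180.0 [[290.8, 199.0], [276.3, 213.6]]
[262 180  18   6  30] [269.7 182.3]
gy 165.3655670562534 gz 31.78069320758113
[ 0.16295045 -0.23191582  0.01715834]
```

```bash
python3 -c "
from h import *
c=ld('sideL');brass(c,(250,310,170,230))
# foot pixel extent using looser mask
h=cv2.cvtColor(c['color'],cv2.COLOR_RGB2HSV);m=((h[...,0]>13)&(h[...,0]<32)&(h[...,1]>110)&(h[...,2]>80))
for v in range(198,222): print(v,''.join('#' if x else '.' for x in m[v,255:305]))
t=ld('top1');print(t['color'][150:152,200:202])
u=pix(t,[[.4999,-.0366,.09]])[0];print(u)
"
```

```text
[262 180  18   6  30] [269.7 182.3]
[265 208  20  18  96] [271.9 215.7]
198 ..................................................
199 ..................................................
200 ..................................................
201 ...............#..................................
202 ..................................................
203 ..................................................
204 ..................................................
205 ..................................................
206 ..................................................
207 ................##................................
208 ...............######.............................
209 ................########..........................
210 ...............############.......................
211 ..............####..##########....................
212 .............#####....########....................
213 .............#####.........##.....................
214 .............#####................................
215 .............#####................................
216 .............#####................................
217 ........#....#####................................
218 .............#####................................
219 .............######...............................
220 .............######...............................
221 ..#.........#######...............................
[[[197 181 150]
  [193 178 149]]

 [[188 174 145]
  [192 177 147]]]
[269.40329988 207.23093115]
```

```bash
python3 -c "
from h import *
c=ld('sideL')
for z in (.004,.010,.016):
  for y in (-.03,-.02,-.01,0,.005): print(z,y,pix(c,[[.502,y,z],[.527,y-.002,z],[.477,y+.002,z]]).round(1).tolist())
"
```

```text
0.004 -0.03 [[280.5, 209.2], [274.1, 207.2], [287.0, 211.2]]
0.004 -0.02 [[279.3, 210.7], [272.9, 208.7], [285.8, 212.8]]
0.004 -0.01 [[278.1, 212.2], [271.7, 210.2], [284.6, 214.3]]
0.004 0 [[276.9, 213.7], [270.4, 211.7], [283.4, 215.8]]
0.004 0.005 [[276.2, 214.5], [269.8, 212.4], [282.8, 216.6]]
0.01 -0.03 [[280.5, 207.8], [274.1, 205.8], [287.0, 209.8]]
0.01 -0.02 [[279.3, 209.2], [272.9, 207.2], [285.8, 211.3]]
0.01 -0.01 [[278.1, 210.7], [271.7, 208.7], [284.6, 212.8]]
0.01 0 [[276.9, 212.2], [270.4, 210.2], [283.4, 214.3]]
0.01 0.005 [[276.2, 213.0], [269.8, 210.9], [282.8, 215.1]]
0.016 -0.03 [[280.5, 206.3], [274.1, 204.3], [287.0, 208.3]]
0.016 -0.02 [[279.3, 207.8], [272.9, 205.8], [285.8, 209.8]]
0.016 -0.01 [[278.1, 209.3], [271.7, 207.2], [284.6, 211.3]]
0.016 0 [[276.9, 210.8], [270.4, 208.7], [283.4, 212.9]]
0.016 0.005 [[276.2, 211.5], [269.8, 209.5], [282.8, 213.6]]
```

The remaining tilt is only about 6°: the far foot is roughly 10 mm up and the other is on the table. I'll release so it settles flat, then measure.

Call:
step_arm([
  [0.6, 0, 0, 0, 0],
  [0.75, 0, 0, 0.004, 0],
  [1, 0, 0, 0.008, 0],
  [1, 0, 0, 0.02, 0],
  [1, 0, 0, 0.06, 0],
  [1, 0, 0, 0.15, 0],
  [1, 0, 0, 0.25, 0],
  [1, 0, 0, 0.36, 0],
  [1, 0, 0, 0.36, 0],
])

```text
time_s: 30.5
position: [0.5003, -0.0387, 0.1131]
tcp_rot: [[0.078, 0.997, 0.007], [0.997, -0.078, -0.002], [-0.002, 0.007, -1.0]]
force: [-0.5, -0.5, -0.0]
opening: 0.999
grasp_force: 0.0
```

```bash
python3 -c "
from rig import *
from h import *
s=read_state();print(s['position'],s['force'],s['opening'])
c=capture('side');np.savez('sideL.npz',**c);brass(c,(240,330,160,230))
for y in (-.02,-.01,-.005,0): print(y,pix(c,[[.502,y,.004],[.527,y-.002,.004],[.477,y+.002,.004]]).round(1).tolist())
h=cv2.cvtColor(c['color'],cv2.COLOR_RGB2HSV)
d=((h[...,2]<95)&((h[...,0]<14)|(h[...,0]>170))&(h[...,1]>90))
for v in range(160,222,1): print(v,''.join('#' if x else '.' for x in d[v,250:320]))
"
```

```text
[ 0.50026453 -0.03866415  0.11306586] [-0.48723795 -0.50093387 -0.00436714] 0.9985373767015737
[265 210  20  17 100] [271.8 216.5]
-0.02 [[279.3, 210.7], [272.9, 208.7], [285.8, 212.8]]
-0.01 [[278.1, 212.2], [271.7, 210.2], [284.6, 214.3]]
-0.005 [[277.5, 213.0], [271.0, 210.9], [284.0, 215.0]]
0 [[276.9, 213.7], [270.4, 211.7], [283.4, 215.8]]
160 ......................................................................
161 ......................................................................
162 ......................................................................
163 ..............................................................#.......
164 ...............#.............................................##.......
165 .............................................................#........
166 ......................................................................
167 ........................................................#.............
168 ......................................................................
169 ................#.......................#.............................
17
[... 3197 characters left out ...]
.........................
213 ...................................###................................
214 ...................................##.................................
215 ......................................................................
216 ......................................................................
217 ......................................................................
218 ......................................................................
219 ......................................................................
220 ......................................................................
221 ......................................................................
```

```bash
python3 -c "
from h import *
c=ld('sideL')
print(ray(c,[[287,215]],0),ray(c,[[270.3,209.8]],0));print(ray(c,[[288,195.5]],.082),ray(c,[[270,192]],.082))
# predict corners for centre y
for Y in(-.06,-.05,-.04): print(Y,pix(c,[[.5+sx+.0035,Y+.045-sx*.078,z] for z in(0,.082) for sx in(-.033,.033)]).round(1).tolist())
"
python3 - <<'E'
from rig import *
from h import *
c=capture('top');np.savez('top2.npz',**c)
h=cv2.cvtColor(c['color'],cv2.COLOR_RGB2HSV)
u,v=pix(c,[[.5,-.05,.08]])[0].astype(int);print(u,v)
d=((h[...,2]<95)&((h[...,0]<14)|(h[...,0]>170))&(h[...,1]>90))
for r in range(v-18,v+18): print(r,''.join('#' if x else '.' for x in d[r,u-30:u+30]))
E
```

```text
[[ 0.47024178 -0.01279941  0.        ]] [[ 0.53470221 -0.01732972  0.        ]]
[[ 0.46561859 -0.00781486  0.082     ]] [[ 0.52836022 -0.00263457  0.082     ]]
-0.06 [[286.9, 215.0], [269.9, 209.6], [287.2, 194.5], [269.7, 189.3]]
-0.05 [[285.7, 216.6], [268.6, 211.1], [286.0, 196.0], [268.4, 190.7]]
-0.04 [[284.5, 218.1], [267.3, 212.6], [284.7, 197.5], [267.1, 192.2]]
273 207
189 ............................................................
190 ............................................................
191 ............................................................
192 ............................................................
193 ............................................................
194 ............................................................
195 ............................................................
196 ............................................................
197 ............................................................
198 ............................................................
199 ............................................................
200 
[... 920 characters left out ...]
..................................................
215 ............................................................
216 ............................................................
217 ............................................................
218 ............................................................
219 ............................................................
220 ............................................................
221 ............................................................
222 ............................................................
223 ............................................................
224 ............................................................
```

The cover stands upright on its mouth: the near face's bottom corners are at (287,215) and (270,210) in the side view, so its centre is at about (0.498, -0.058). I'll regrasp it at the centre.

Call:
step_arm([
  [1, -0.004, -0.04, 0, 0],
  [1, -0.006, -0.08, 0, 0],
  [1, -0.006, -0.08, -0.05, 0],
  [1, -0.006, -0.08, -0.12, 0],
  [1, -0.006, -0.08, -0.19, 0],
  [1, -0.006, -0.08, -0.25, 0],
  [1, -0.006, -0.08, -0.284, 0],
  [1, -0.006, -0.08, -0.284, 0],
  [0.2, -0.006, -0.08, -0.284, 0],
  [0.2, -0.006, -0.08, -0.284, 0],
  [0.2, -0.006, -0.08, -0.284, 0],
  [0.2, -0.006, -0.08, -0.284, 0],
  [0.2, -0.006, -0.08, -0.284, 0],
  [0.2, -0.006, -0.08, -0.284, 0],
])

```text
time_s: 32.0
position: [0.4972, -0.0581, 0.0392]
tcp_rot: [[0.078, 0.997, 0.002], [0.997, -0.078, -0.001], [-0.0, 0.002, -1.0]]
force: [0.2, 0.5, 5.5]
opening: 0.755
grasp_force: 30.0
```

```bash
python3 -c "
from rig import *
from h import *
s=read_state();print(s['position'],s['force'],s['opening'],s['grasp_force'],s['tcp_rot'])
c=capture('side');np.savez('sideL.npz',**c)
h=cv2.cvtColor(c['color'],cv2.COLOR_RGB2HSV)
d=((h[...,2]<95)&((h[...,0]<14)|(h[...,0]>170))&(h[...,1]>90))
for v in range(188,218,1): print(v,''.join('#' if x else '.' for x in d[v,262:310]))
t=ld('top0')
def b(c,lo,hi,box,z):
  hh=cv2.cvtColor(c['color'],cv2.COLOR_RGB2HSV);m=cv2.inRange(hh,lo,hi)
  n,l,st,ce=cv2.connectedComponentsWithStats(m)
  for i in range(1,n):
    if st[i,4]>6 and box[0]<ce[i,0]<box[1] and box[2]<ce[i,1]<box[3]: print(st[i],ray(c,[ce[i]],z)[0].round(4))
print('side keeper/knob'); 
"
```

```text
[ 0.49722069 -0.0581444   0.03920705] [0.24562293 0.49915735 5.52300376] 0.7551186522556939 29.998400104232132 [[ 7.76730886e-02  9.96977511e-01  1.65329862e-03]
 [ 9.96978776e-01 -7.76722070e-02 -5.90996123e-04]
 [-4.60794491e-04  1.69420813e-03 -9.99998459e-01]]
188 .............############...##..................
189 ..................##############................
190 .............#........##########................
191 .........#.#######.....########.................
192 ........##############......#......#............
193 ........##...###############....................
194 ........##........#########........#............
195 .........#..........######.........##...........
196 .........#............####.........##...........
197 .........#.............###........#.#...........
198 .........#.............###.........##...........
199 .........#.............###.........#............
200 .........#.............###.........#............
201 .........#.............###.........#............
202 .........#.............###.........#............
203 .........#.............###.........#............
204 .........#.............###........#.............
205 .........#..............##.......#..............
206 .........#.............###......#...............
207 ........##.............###.....#................
208 ........##.............###....#.................
209 .........#.............###...#..................
210 ........................##..##..................
211 .......................###.#....................
212 .......................#####....................
213 ......................#####.....................
214 .......................###......................
215 .......................##.......................
216 ................................................
217 ................................................
side keeper/knob
```

Run:
```python
from h import *
t=ld("top0"); f=lambda x,y:((x+.5)/9-.5+165,(y+.5)/9-.5+190)
# refine: profile along columns of strip darkness
g=cv2.cvtColor(t["color"],cv2.COLOR_RGB2GRAY).astype(int)
for u in(186,196,203): print(u,g[198:234,u].tolist())
up=ray(t,[f(258,126)],.016)[0]; lo=ray(t,[f(258,324)],.022)[0]; print(up,lo,(up+lo)/2,up[0]-lo[0])
o=np.array([.4896,.2053]);a=np.radians(-1.89);ey=np.array([-np.sin(a),np.cos(a)])
print("seat dir",ey, "strip mid predicted",o+ey*(((up+lo)/2)[1]-o[1]))
for e in [0,.009]: print("target",o-ey*e)
# keeper: stop side seen in crop x 72..125
for x in(72,125): print(ray(t,[f(x,220)],.031)[0])
print("knob top span",ray(t,[f(567,222)],.069)[0],ray(t,[f(640,222)],.069)[0])
```

```text
186 [166, 133, 116, 116, 55, 65, 113, 108, 111, 133, 163, 142, 161, 171, 171, 161, 158, 124, 129, 95, 88, 90, 126, 124, 128, 123, 119, 116, 49, 60, 101, 116, 106, 127, 154, 172]
196 [142, 126, 110, 115, 64, 63, 87, 108, 109, 131, 162, 141, 165, 166, 185, 121, 148, 78, 81, 136, 155, 152, 128, 128, 130, 124, 116, 118, 56, 60, 98, 116, 108, 109, 141, 163]
203 [171, 136, 88, 113, 56, 58, 98, 106, 107, 127, 127, 130, 134, 135, 134, 129, 119, 121, 126, 129, 124, 126, 129, 128, 125, 121, 115, 116, 75, 55, 83, 119, 113, 133, 182, 181]
[0.52729013 0.20705913 0.016     ] [0.45562885 0.20621687 0.022     ] [0.49145949 0.206638   0.019     ] 0.07166127113744969
seat dir [0.03298074 0.99945599] strip mid predicted [0.48964413 0.20663727]
target [0.4896 0.2053]
target [0.48930317 0.1963049 ]
[0.4933206  0.27067857 0.031     ]
[0.49284919 0.25192093 0.031     ]
knob top span [0.48399361 0.09292883 0.069     ] [0.48336274 0.06782526 0.069     ]
```

Call:
step_arm([
  [0.2, 0, 0, 0.06, 0],
  [0.2, 0, 0, 0.14, 0],
  [0.2, 0, 0, 0.24, 0],
  [0.2, 0, 0, 0.34, 0.005],
  [0.2, 0, 0, 0.444, 0.01],
  [0.2, 0, 0.06, 0.444, 0.014],
  [0.2, 0, 0.14, 0.444, 0.014],
  [0.2, -0.005, 0.24, 0.444, 0.014],
  [0.2, -0.01, 0.34, 0.444, 0.014],
  [0.2, -0.014, 0.44, 0.444, 0.014],
  [0.2, -0.018, 0.54, 0.444, 0.014],
  [0.2, -0.02, 0.64, 0.444, 0.014],
  [0.2, -0.024, 0.74, 0.444, 0.014],
  [0.2, -0.028, 0.82, 0.444, 0.014],
  [0.2, -0.028, 0.9, 0.444, 0.014],
  [0.2, -0.028, 0.95, 0.444, 0.014],
  [0.2, -0.028, 0.98, 0.444, 0.014],
  [0.2, -0.028, 0.98, 0.444, 0.014],
  [0.2, -0.028, 0.98, 0.444, 0.014],
])

```text
time_s: 33.95
position: [0.4893, 0.1867, 0.1492]
tcp_rot: [[0.034, 0.999, -0.001], [0.999, -0.034, -0.0], [-0.0, -0.001, -1.0]]
force: [0.8, -0.6, -2.3]
opening: 0.753
grasp_force: 30.0
```

```bash
python3 -c "
from rig import *
from h import *
s=read_state();print(s['position'],s['force'],s['tcp_rot'].round(4).tolist())
c=capture('side');np.savez('sideM.npz',**c);p=s['position']
h=cv2.cvtColor(c['color'],cv2.COLOR_RGB2HSV)
d=((h[...,2]<95)&((h[...,0]<14)|(h[...,0]>170))&(h[...,1]>90))
b=pix(c,[[p[0]-.033,p[1]-.045,p[2]-.039],[p[0]-.033,p[1]+.045,p[2]-.039],[p[0]-.033,p[1]-.045,p[2]+.043],[p[0]-.033,p[1]+.045,p[2]+.043]]);print(b.round(1).tolist())
v0=int(b[:,1].min())-3
for v in range(v0,int(b[:,1].max())+6): print(v,''.join('#' if x else '.' for x in d[v,225:290]))
"
```

```text
[0.48925223 0.18666387 0.14918374] [ 0.81137198 -0.60919795 -2.28523288] [[0.0339, 0.9994, -0.0008], [0.9994, -0.0339, -0.0005], [-0.0005, -0.0008, -1.0]]
[[271.1, 212.4], [257.7, 228.5], [270.9, 189.2], [257.1, 204.6]]
186 .................................................................
187 .................................................................
188 ........................###......................................
189 .........#..................####..###............................
190 .....................#...........##..............................
191 ...................##.####.......................................
192 ................#.#......#####...................................
193 .................###.........####................................
194 ................#########.......##...............................
195 ...............#############.....#...............................
196 ..............#..#############...##..............................
197 .............#.......################............................
198 ............#..........#############
[... 1779 characters left out ...]

224 .............................#######..............#..............
225 .............................######..............................
226 .............................####................................
227 .............................####................................
228 ..............................##.................................
229 ..............................................#..................
230 .............................................#...................
231 ....................................###.....#....................
232 ........................................##.#.....................
233 .................................................................
```

Call:
step_arm([
  [0.2, 0.004, 0.038, 0, 0],
  [0.2, 0.004, 0.038, 0, 0],
  [0.2, 0.004, 0.038, 0, 0],
  [0.2, 0.004, 0.038, -0.04, 0],
  [0.2, 0.004, 0.038, -0.08, 0],
  [0.2, 0.004, 0.038, -0.12, 0],
  [0.2, 0.004, 0.038, -0.16, 0],
  [0.2, 0.004, 0.038, -0.2, 0],
  [0.2, 0.004, 0.038, -0.24, 0],
  [0.2, 0.004, 0.038, -0.27, 0],
  [0.2, 0.004, 0.038, -0.3, 0],
  [0.2, 0.004, 0.038, -0.32, 0],
  [0.2, 0.004, 0.038, -0.335, 0],
  [0.2, 0.004, 0.038, -0.335, 0],
])

```text
time_s: 35.4
position: [0.4906, 0.1952, 0.0668]
tcp_rot: [[0.033, 0.999, -0.0], [0.999, -0.033, -0.002], [-0.002, 0.0, -1.0]]
force: [-1.1, -4.4, 5.2]
opening: 0.757
grasp_force: 30.0
```

The force (-4.4 N in y, 5.2 N up) at foot height says the foot is touching the keeper's lip, so the cover sits several mm further to +y in the grip than I estimated. I'll raise it, back off 6 mm and try again.

Call:
step_arm([
  [0.2, 0, -0.004, 0.04, 0],
  [0.2, 0, -0.01, 0.05, 0],
  [0.2, 0, -0.024, 0.05, 0],
  [0.2, 0, -0.024, 0.05, 0],
  [0.2, 0, -0.024, 0.02, 0],
  [0.2, 0, -0.024, 0, 0],
  [0.2, 0, -0.024, 0, 0],
])

```text
time_s: 36.1
position: [0.4896, 0.1904, 0.0645]
tcp_rot: [[0.034, 0.999, -0.003], [0.999, -0.034, -0.0], [-0.0, -0.003, -1.0]]
force: [-0.2, -0.5, -1.9]
opening: 0.761
grasp_force: 30.0
```

Call:
step_arm([
  [0.2, 0, 0, -0.01, 0],
  [0.2, 0, 0, -0.02, 0],
  [0.2, 0, 0, -0.028, 0],
  [0.2, 0, 0, -0.028, 0],
])

```text
time_s: 36.5
position: [0.4904, 0.1905, 0.0585]
tcp_rot: [[0.034, 0.999, -0.0], [0.999, -0.034, -0.0], [-0.0, -0.0, -1.0]]
force: [0.5, -0.2, -1.4]
opening: 0.754
grasp_force: 30.0
```

Call:
step_arm([
  [0.2, 0, 0, -0.006, 0],
  [0.2, 0, 0, -0.012, 0],
  [0.2, 0, 0, -0.016, 0],
  [0.2, 0, 0, -0.016, 0],
])

```text
time_s: 36.9
position: [0.4907, 0.1907, 0.0561]
tcp_rot: [[0.034, 0.999, 0.001], [0.999, -0.034, 0.0], [0.0, 0.001, -1.0]]
force: [-2.1, 0.8, 9.2]
opening: 0.757
grasp_force: 30.0
```

Call:
step_arm([
  [0.2, 0, 0.008, 0.002, 0],
  [0.2, 0.001, 0.016, 0.002, 0],
  [0.2, 0.001, 0.024, 0.002, 0],
  [0.2, 0.001, 0.03, 0.002, 0],
  [0.2, 0.001, 0.03, 0.002, 0],
])

```text
time_s: 37.4
position: [0.491, 0.1921, 0.0564]
tcp_rot: [[0.029, 1.0, -0.001], [1.0, -0.029, -0.01], [-0.01, -0.001, -1.0]]
force: [1.0, -24.8, 9.8]
opening: 0.754
grasp_force: 30.0
```

Blocked at 25 N. The lip touch has probably tipped the cover slightly in the pads, leaving the +y foot raised against the lip. I'll back off, release so it stands flat, then regrip and slide.

Call:
step_arm([
  [0.2, 0, -0.01, 0, 0],
  [0.2, 0, -0.03, 0, 0],
  [0.2, -0.001, -0.044, 0, 0],
  [0.2, -0.001, -0.044, 0, 0],
  [0.7, -0.001, -0.044, 0, 0],
  [1, -0.001, -0.044, 0, 0],
  [1, -0.001, -0.044, 0, 0],
  [1, -0.001, -0.044, 0, 0],
])

```text
time_s: 38.2
position: [0.4903, 0.1871, 0.0551]
tcp_rot: [[0.034, 0.999, -0.0], [0.999, -0.034, -0.0], [-0.0, -0.0, -1.0]]
force: [0.5, -1.2, 0.5]
opening: 0.975
grasp_force: 0.0
```

```bash
python3 -c "
from rig import *
from h import *
s=read_state();print(s['position'],s['force'])
c=capture('side');np.savez('sideM.npz',**c)
h=cv2.cvtColor(c['color'],cv2.COLOR_RGB2HSV)
d=((h[...,2]<95)&((h[...,0]<14)|(h[...,0]>170))&(h[...,1]>90))
for Y in(.19,.195,.2): print(Y,pix(c,[[.4905-.033,Y+sy,z] for z in(.016,.098) for sy in(-.045,.045)]).round(1).tolist())
for v in range(200,254): print(v,''.join('#' if x else '.' for x in d[v,225:285]))
"
```

```text
[0.49034815 0.1870982  0.05505484] [ 0.48394424 -1.19392086  0.52140576]
0.19 [[270.4, 238.0], [257.4, 254.7], [270.2, 216.2], [256.8, 232.4]]
0.195 [[269.7, 238.9], [256.6, 255.7], [269.5, 217.1], [256.1, 233.4]]
0.2 [[269.0, 239.7], [255.9, 256.6], [268.8, 218.0], [255.3, 234.3]]
200 ............................................................
201 ............................................................
202 .........#..................................................
203 ............................................................
204 ...................#........................................
205 .........#..................................................
206 ............................#...............................
207 ............................................................
208 ............................................................
209 ............................................................
210 ............................................................
211 ............................................................
212 .................................
[... 1992 characters left out ...]
..##...............##........##.##................
244 ............##..............####......#...#.................
245 ............##..............####.....##..##.................
246 ............##...............###.....#...#..................
247 .............#...............###....##..#...................
248 .............................###...##.##....................
249 .............................###..#..##.....................
250 .............................###.#..##......................
251 ............................######..#.......................
252 ............................#####..##.......................
253 .............................###..##........................
```

Call:
step_arm([
  [0.2, 0, 0, 0, 0],
  [0.2, 0, 0, 0, 0],
  [0.2, 0, 0, 0, 0],
  [0.2, 0, 0, 0, 0],
  [0.2, 0, 0, 0, 0],
  [0.2, 0, 0.008, 0, 0],
  [0.2, 0, 0.016, 0, 0],
  [0.2, 0, 0.022, 0, 0],
  [0.2, 0, 0.022, 0, 0],
])

```text
time_s: 39.15
position: [0.4905, 0.1929, 0.0553]
tcp_rot: [[0.034, 0.999, -0.0], [0.999, -0.034, 0.0], [0.0, -0.0, -1.0]]
force: [0.3, 1.3, -0.3]
opening: 0.76
grasp_force: 30.0
```

Moving freely now, past where it was blocked. Sliding on.

Call:
step_arm([
  [0.2, 0, 0.008, 0, 0],
  [0.2, 0.001, 0.016, 0, 0],
  [0.2, 0.001, 0.024, 0, 0],
  [0.2, 0.001, 0.024, 0, 0],
])

```text
time_s: 39.55
position: [0.4907, 0.1965, 0.0556]
tcp_rot: [[0.032, 0.999, -0.001], [0.999, -0.032, -0.004], [-0.004, -0.001, -1.0]]
force: [0.0, -10.1, 2.2]
opening: 0.758
grasp_force: 30.0
```

Call:
step_arm([
  [0.2, 0, 0.006, 0, 0],
  [0.2, 0, 0.012, 0, 0],
  [0.2, 0, 0.012, 0, 0],
])

```text
time_s: 39.85
position: [0.4908, 0.1969, 0.0559]
tcp_rot: [[0.03, 1.0, -0.001], [1.0, -0.03, -0.008], [-0.008, -0.001, -1.0]]
force: [0.3, -19.6, 6.9]
opening: 0.755
grasp_force: 30.0
```

Call:
step_arm([
  [0.2, 0, -0.009, 0, 0],
  [0.2, 0, -0.009, 0, 0],
  [0.7, 0, -0.009, 0, 0],
  [1, 0, -0.009, 0, 0],
  [1, 0, -0.009, 0, 0],
  [1, 0, -0.009, 0.06, 0],
  [1, 0, -0.009, 0.16, 0],
  [1, 0, -0.06, 0.3, 0],
  [1, 0, -0.2, 0.4, 0],
  [1, 0, -0.38, 0.4, 0],
  [1, 0, -0.5, 0.4, 0],
  [1, 0, -0.5, 0.4, 0],
])

```text
time_s: 41.05
position: [0.4913, 0.074, 0.1557]
tcp_rot: [[0.038, 0.999, 0.001], [0.999, -0.038, -0.001], [-0.001, 0.001, -1.0]]
force: [-0.3, 0.1, -0.1]
opening: 1.002
grasp_force: 0.0
```

```bash
python3 -c "
from rig import *
from h import *
s=read_state();print(s['position'],s['force'])
c=capture('side');np.savez('sideN.npz',**c);t=capture('top');np.savez('topN.npz',**t)
h=cv2.cvtColor(c['color'],cv2.COLOR_RGB2HSV)
d=((h[...,2]<95)&((h[...,0]<14)|(h[...,0]>170))&(h[...,1]>90))
for Y in(.195,.2,.205): print(Y,pix(c,[[.4905-.033,Y+sy,z] for z in(.016,.098) for sy in(-.045,.045)]).round(1).tolist(),pix(t,[[.4905+sx,Y+sy,.098] for sx in(-.033,.033) for sy in(-.045,.045)]).round(1).tolist())
for v in range(214,258): print(v,''.join('#' if x else '.' for x in d[v,225:285]))
h=cv2.cvtColor(t['color'],cv2.COLOR_RGB2HSV)
d=((h[...,2]<120)&((h[...,0]<14)|(h[...,0]>170))&(h[...,1]>90));y=cv2.inRange(h,(15,120,110),(32,255,255))>0
for v in range(196,236): print(v,''.join('#' if a else 'o' if b else '.' for a,b in zip(d[v,165:250],y[v,165:250])))
"
```

```text
[0.49125406 0.07398665 0.15567761] [-0.26097098  0.11453666 -0.12768204]
0.195 [[269.7, 238.9], [256.6, 255.7], [269.5, 217.1], [256.1, 233.4]] [[208.1, 222.4], [178.3, 223.1], [208.0, 200.7], [178.4, 201.5]]
0.2 [[269.0, 239.7], [255.9, 256.6], [268.8, 218.0], [255.3, 234.3]] [[206.4, 222.4], [176.6, 223.2], [206.3, 200.8], [176.8, 201.5]]
0.205 [[268.3, 240.6], [255.1, 257.6], [268.1, 218.8], [254.5, 235.3]] [[204.8, 222.5], [175.0, 223.2], [204.7, 200.8], [175.1, 201.6]]
214 ............................................................
215 ............................................................
216 ............................................................
217 .............................#..............................
218 ..........................#......#..........................
219 .....................................#....#.................
220 ........................##..............###.................
221 ........................##..........#..####.................
222 .......................#..............#####.........#.......
223 ................................
[... 5138 characters left out ...]
.ooo..................................................................
229 ............o..o.....................................................................
230 .....................................................................................
231 .....................................................................................
232 .....................................................................................
233 .....................................................................................
234 .....................................................................................
235 .....................................................................................
```

The top view shows the closed end's left edge at u≈175, which matches the seat at y 0.205. The side-view bottom corner is at about (254,257), which also fits, so the cover is against the stop. Now the bolt: fingers shut, behind the knob, and push +y.

Call:
step_arm([
  [-1, -0.02, -0.06, 0, 0],
  [-1, -0.02, -0.116, 0, 0],
  [-1, -0.02, -0.116, 0, 0],
  [-1, -0.02, -0.116, -0.06, 0],
  [-1, -0.02, -0.116, -0.14, 0],
  [-1, -0.02, -0.116, -0.22, 0],
  [-1, -0.02, -0.116, -0.3, 0],
  [-1, -0.02, -0.116, -0.36, 0],
  [-1, -0.02, -0.116, -0.396, 0],
  [-1, -0.02, -0.116, -0.396, 0],
])

```text
time_s: 42.15
position: [0.4853, 0.0481, 0.0552]
tcp_rot: [[0.033, 0.999, -0.002], [0.999, -0.033, 0.0], [0.0, -0.002, -1.0]]
force: [0.6, -0.5, -1.1]
opening: 0.171
grasp_force: 0.0
```

Call:
step_arm([
  [-1, 0, 0.016, 0, 0],
  [-1, 0, 0.032, 0, 0],
  [-1, 0.001, 0.048, 0, 0],
  [-1, 0.002, 0.064, 0, 0],
  [-1, 0.002, 0.08, 0, 0],
  [-1, 0.002, 0.08, 0, 0],
])

```text
time_s: 42.75
position: [0.4865, 0.0681, 0.0566]
tcp_rot: [[0.033, 0.999, 0.001], [0.999, -0.033, 0.0], [0.0, 0.001, -1.0]]
force: [0.5, 0.1, -0.1]
opening: 0.006
grasp_force: 0.0
```

Call:
step_arm([
  [-1, 0, 0.016, 0, 0],
  [-1, 0.001, 0.032, 0, 0],
  [-1, 0.001, 0.048, 0, 0],
  [-1, 0.002, 0.06, 0, 0],
  [-1, 0.002, 0.06, 0, 0],
])

```text
time_s: 43.25
position: [0.4866, 0.0831, 0.0562]
tcp_rot: [[0.034, 0.999, -0.0], [0.999, -0.034, 0.0], [0.0, -0.0, -1.0]]
force: [0.2, 0.2, 0.0]
opening: 0.002
grasp_force: 0.0
```

Call:
step_arm([
  [-1, 0, 0.012, 0, 0],
  [-1, 0.001, 0.024, 0, 0],
  [-1, 0.001, 0.032, 0, 0],
  [-1, 0.001, 0.032, 0, 0],
])

```text
time_s: 43.65
position: [0.4868, 0.0895, 0.0562]
tcp_rot: [[0.032, 0.999, -0.001], [0.999, -0.032, -0.002], [-0.002, -0.001, -1.0]]
force: [-1.0, -6.2, 0.9]
opening: 0.004
grasp_force: 3.6
```

Call:
step_arm([
  [-1, 0, 0.008, 0, 0],
  [-1, 0, 0.014, 0, 0],
  [-1, 0, 0.014, 0, 0],
])

```text
time_s: 43.95
position: [0.4867, 0.0902, 0.0563]
tcp_rot: [[0.03, 1.0, -0.002], [1.0, -0.03, -0.006], [-0.006, -0.001, -1.0]]
force: [-0.8, -20.7, 0.9]
opening: 0.003
grasp_force: 11.9
```

```bash
python3 -c "
from rig import *
from h import *
s=read_state();print(s['position'],s['force'])
c=capture('side');np.savez('sideO.npz',**c)
for nm in('side0','sideN','sideO'):
  c=ld(nm);h=cv2.cvtColor(c['color'],cv2.COLOR_RGB2HSV);y=cv2.inRange(h,(15,120,90),(32,255,255))>0
  print(nm)
  for v in range(206,244,1): print(v,''.join('o' if b else '.' for b in y[v,245:300]))
c=ld('side0')
print([(Y,pix(c,[[.486,Y,.069],[.486,Y,.045]]).round(1).tolist()) for Y in(.07,.08,.09,.1,.11,.12)])
"
```

```text
[0.48674984 0.09015424 0.05629619] [ -0.77525415 -20.65794512   0.87248337]
side0
206 .......................................................
207 .......................................................
208 .......................................................
209 .......................................................
210 .......................................................
211 ........................oooo...........................
212 ........................oooo...........................
213 .......................ooooo...........................
214 .......................ooooo...........................
215 .......................ooooo...........................
216 .......................ooooo...........................
217 .......................oooo............................
218 .......................ooooo...........................
219 ........................ooooo..........................
220 .......................oooooo..........................
221 ......................oooooo...........................
222 ......................ooooo...........................
[... 5385 characters left out ...]
............................
237 .......................................................
238 .......................................................
239 .......................................................
240 ................................o......................
241 .......................................................
242 .......................................................
243 .......................................................
[(0.07, [[272.3, 209.4], [272.3, 215.6]]), (0.08, [[270.9, 211.0], [271.0, 217.2]]), (0.09, [[269.6, 212.6], [269.6, 218.8]]), (0.1, [[268.2, 214.2], [268.3, 220.5]]), (0.11, [[266.8, 215.9], [266.9, 222.1]]), (0.12, [[265.4, 217.5], [265.5, 223.8]])]
```

The knob has moved about 29 mm and now meets a hard stop at 20 N. I'll retreat clear and check its travel in both views.

Call:
step_arm([
  [-1, 0, -0.03, 0, 0],
  [-1, 0, -0.08, 0, 0],
  [-1, 0, -0.12, 0.06, 0],
  [-1, 0, -0.2, 0.2, 0],
  [-1, -0.02, -0.34, 0.36, 0],
  [-1, -0.04, -0.5, 0.5, 0],
  [-1, -0.04, -0.7, 0.6, 0],
  [-1, -0.04, -0.9, 0.6, 0],
  [-1, -0.04, -1, 0.6, 0],
  [-1, -0.04, -1, 0.6, 0],
  [-1, -0.04, -1, 0.6, 0],
])

```text
time_s: 45.1
position: [0.4765, -0.1563, 0.206]
tcp_rot: [[0.036, 0.999, -0.001], [0.999, -0.036, 0.001], [0.001, -0.001, -1.0]]
force: [-0.0, 0.6, 0.9]
opening: 0.001
grasp_force: 0.0
```

```bash
python3 -c "
from rig import *
from h import *
s=read_state();print(s['position'],s['force'])
c=capture('side');np.savez('sideP.npz',**c);t=capture('top');np.savez('topP.npz',**t)
t0=ld('top0')
for n,t in(('0',t0),('P',t)):
  h=cv2.cvtColor(t['color'],cv2.COLOR_RGB2HSV)
  d=((h[...,2]<120)&((h[...,0]<14)|(h[...,0]>170))&(h[...,1]>90));y=cv2.inRange(h,(15,120,90),(32,255,255))>0
  for v in range(198,232): print(v,''.join('#' if a else 'o' if b else '.' for a,b in zip(d[v,168:250],y[v,168:250])))
  g=t['color'][213:217,205:245].astype(int).mean(0); print((g[:,0]-g[:,2]).round().astype(int).tolist())
print('tip0',ray(t0,[[(470+.5)/9-.5+165,(222+.5)/9-.5+190]],.028))
"
```

```text
[ 0.47646734 -0.15629359  0.20602655] [-0.03048454  0.59531707  0.87106646]
198 ..................................................................................
199 ..................................................................................
200 .........oo......oo......o..........ooooo.....oooo.o..oooo..oooo..................
201 .....oooo.ooooo.oo.ooo...oo.oooo...oo.o..oo...o.........o...oo.....oo..o..........
202 .....oooo.oo.o..######################oooooo.oo..o.o.oooooooooo.o...o...o.........
203 .....o..oooooo..######################ooooo.o.....o....o....o...o...o...oo........
204 .....oooo.ooooo......oo..o............oooooooooooooo.oooooooooooooooooooo.........
205 .....o..o.o..ooo...ooo.o.o.o.o......o...ooo.......ooo.ooooooo.o.oo.ooooooo........
206 .....oooooo.ooo........................o...o.o.ooo.oo....oo..ooo.....ooooo........
207 .....oooooo.............................oo..o....oo.oo..o....o.oooo..ooooo........
208 .....ooooooo............................oo.oo.oooooooooooo.oo....ooo.....o........
209 .....oooooo#............................oo..ooo................
[... 4565 characters left out ...]
##############.#.#...oooooooooo.o.ooo.oo.....o.o.o.o.oo..........
227 ....o......#...######################.o..o.o..o.o.oooo.oooooo.oooooooooo..........
228 ...........##....#..o#...##...###.##.oo.oooooooooo.oooooooo..oooooooooooo.........
229 ...................##....#.............oo....ooooo..ooooo..ooo.o.oooooooo.........
230 .......##.#####.#..##....##.....#......#...o..oo...ooo.o..o.ooooooo.ooooo.........
231 ..................................................................................
[20, 22, 63, 106, 98, 106, 106, 105, 105, 106, 106, 107, 94, 37, 83, 94, 93, 94, 93, 87, 136, 130, 6, 2, 5, 4, 6, 6, 6, 2, 3, 4, 4, 3, 8, 92, 91, 30, 18, 37]
tip0 [[0.48940502 0.13013386 0.028     ]]
```

The knob's rear edge moved 9 px, about 27.7 mm. The tip started at plinth y ≈ -75 mm (joint ≈ 0.008), so the bolt is now at about 0.0355, fully home. The cover is still at its stop and the arm is clear.

```bash
python3 -c "
from rig import *
print(hand_in())"
```

```text
the job is handed in; nothing more can be done
None
```

The job is handed in at about 45 s of the 64 s allowed: the cover is mouth down on the plinth with its foot against the keeper's stop and the bolt fully home, both checked in the camera images, but I could not confirm the show card is still standing inside.

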